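Prop the side stage and load its holder with a pile of chamber slides

ROBOT

A 6-joint arm with a two-finger parallel gripper is mounted at the origin on the work surface. World frame = base frame: x ahead of the robot, y to its left, z up, the work surface at z = 0. Lengths are in m, angles in rad, forces in N, time in s.
With the tool pointing down it reaches from about 0.35 to 0.8 m from the base axis. Payload 7.3 kg.
Tool frame: the origin (TCP) lies between the finger pads, 19 mm behind the fingertips; this is the grasp point; z points along the fingers, y is the direction in which the jaws open and shut (so a half turn about z gives the same grasp; the last joint's range is limited). The gripper opens to 85 mm and grips with 20 to 120 N. Pads are 22 mm wide; open, the fingers measure 114 mm over their backs; the gripper's body (76 mm by 85 mm) begins 54 mm behind the grasp point. The pads swing forward as they close: fully open they stand 13 mm farther back than shut.
Start: joints at [-1.297, 0.342, 1.524, -0, 1.275, -0.146], TCP at [0.214, -0.479, 0.25] pointing down, gripper open.
Joint ranges: [-2.53, 2.53], [-0.77, 2.02], [0.04, 2.7], [-1, 4.14], [0.28, 2.66], [-3.11, 3.11]. Speed limits (rad/s): [2.57, 2.57, 3.14, 3.14, 3.14, 3.14].

INTERFACE

Orientations are given as a 3x3 rotation matrix whose columns are the frame's x, y, z axes.
In Python, from rig import robot, get_image, get_calibration, look_for gives the robot as it stands.
- The arm moves only by the tool move_arm, never from a script. Its argument "moves" is a list of rows, each a list of 3 entries, a list of its own where there are three numbers: the shift along the tool's x, y, z in m, then the turn, a rotation vector about the tool's x, y, z in degrees, then the finger opening in m, from 0 to 0.0854. In form: [[[tx, ty, tz], [wx, wy, wz], claw], ...]. A call has 1 to 12 rows; each row is the pose to reach, as a shift and turn from the pose commanded when the call began, along the tool's axes at that moment; what a row does not reach only later rows make up. A row lasts 1/12 s, in which the tool goes at most 41.7 mm and 7.16 degrees, less where a joint would pass 70% of its speed; a pose out of reach is approached as far as the arm can. A call with a gripper value outside its range is refused whole. The fingers move at their own pace and stop on an object; "force" is the grip in N (left out, the last holds). Time passes only in rows, so rows that repeat a pose let the fingers close. It gives the time, the measured TCP pose, the force and the opening at its end, in the units of the state.
- robot.sense(): the state, without advancing time (a new reading comes with each control period).
- get_image(name): name is "scene" or "top" or "wrist"; returns the picture (400x640x3 uint8, red, green, blue); there is no depth.
- get_calibration(name): a dict with "camera_matrix" (3x3 intrinsics, pixels), "camera_from_world" (4x4, takes a point from world to camera coordinates). Camera axes: x right, y up, looking along -z (the intrinsics and any distortion apply to the point x, -y, -z); pixel columns grow to the right and rows downward; lengths in m; the calibration is good to about 2 mm. A picture is of the moment at which its call begins: read the wrist's pose just before it. get_calibration takes no time and is no camera call; for the wrist camera it gives the pose at the moment of the call.
- robot.job_done(): hands the job in, once; it reports no verdict.
Trained networks look in the newest picture that a camera, given by its name, has taken for a name from the list of things; names that differ only in an ending like _2 or _b are one class to them, and where a whole thing is asked for, a point or a joint stands for the part that bears it (a point fixed in the world has none). Each returns a list of dicts, best first, with "confidence" (0 to 1); they miss things now and then, are a little off and sometimes report something else, mostly with a low value. They report only what shows in the picture. A call takes as long as a camera call. They do not tell look-alikes from the thing itself.
- look_for(camera, query): "point" ([column, row] in pixels, amid what is visible of it).
The state is a dict: "time_s": time; "joint_pos": joint angles; "qd": joint speeds; "tau": joint torques, N m; "position": TCP position; "tool_rot": TCP orientation; "force": force on the tool from outside, world axes, zero at the start; "torque": the same for the moment, N m; "gripper_width": opening from 0.0 (shut) to 1.0 (fully open).
Only numpy, scipy, OpenCV 4.12 (cv2) and the standard library are available. Lean on these libraries where they do the work, as an engineer would, in place of code of your own. Each camera call takes 0.05 s, during which the arm holds its last target. There are 200 camera calls.

TASK

Get the side stage ready: first crank its support leg down (clockwise from above) until the foot stands firmly on the bench and the crank grows heavier, without forcing it. Then stack all the white chamber slides lying about into one pile, pick the pile up as a whole and lower it into the snug holder on the stage clearly tilted, one short end first along an end wall, letting it down flat to the floor. Finish by setting the steel weight upright and squarely on top of the pile; leave everything else on the bench alone.

Things in the scene. Friction and masses are not known exactly. Their poses are not given: they have to be found in the camera images.
- stage: fixed side stage: black plate 140 (x) x 170 (y), top 42 above the bench, with a holder near its +y end and a support leg with a crank beyond its -y end. Origin on the bench; z up. In its frame the holder's centre is at (0, 50) and the leg's axis at (0, -85). It stands elsewhere, turned up to 0.35 rad, in each run.
- holder_in (a point): centre of the holder's inner floor, 45 above the bench; axes as the stage's. Open aluminium box: inner length 70 along the stage's y, inner width 47.5, rim 15 above the floor. End walls 4 thick at both y ends; each long side has only 10 mm cheeks at its ends, so its middle 50 is open to the floor for a finger. Loaded slides have their x along the stage's y; a pile stands above the rim.
- crank_axis (a point): top centre of the leg's housing, on the crank's vertical axis, 102 above the bench
- crank (a joint): crank angle q (rad), grows clockwise seen from above and lowers the leg 2.5 mm per rad. In the stage's frame the knob is at (40 cos q, -85 - 40 sin q). Starts at 0 to 5 (foot 34 to 21 off the bench); stops at -0.1 and 19. Needs up to 0.2 N m (5 N at the knob); after the foot touches, 0.0375 N m more per mm (0.9 N at the knob). Stays where it is left.
- knob_mid (a point): middle of the crank's upright black knob, a cylinder 18 across and 36 high that spins freely on its pin, 40 from the crank axis; middle 125.5 above the bench, knob from 107.5 to 143.5, steel crank arm from 100 to 107 below it. Pinch it from above and lead it round in circles; the gripper need not turn.
- foot: black rubber foot of the leg, 34 across, 10 thick; origin at the centre of its sole (height 0 when it touches the bench). Sprung: after touching, each further mm of lowering (0.4 rad of crank) adds 15 N on the bench. Firm is over 12 N (0.35 rad past touching); over 75 N (2 rad past) is forcing it. About a fifth of a turn past touching is right.
- slide1: closed white plastic chamber slide, a flat rigid block 66 long (its x) x 44 wide (its y) x 9 thick (z), 25 to 50 g, three windows on top; origin at the centre of its underside, z up. Stacks flat on others. Not there in every run (then None).
- slide2: closed white plastic chamber slide, a flat rigid block 66 long (its x) x 44 wide (its y) x 9 thick (z), 25 to 50 g, three windows on top; origin at the centre of its underside, z up. Stacks flat on others. Not there in every run (then None).
- slide3: closed white plastic chamber slide, a flat rigid block 66 long (its x) x 44 wide (its y) x 9 thick (z), 25 to 50 g, three windows on top; origin at the centre of its underside, z up. Stacks flat on others. Not there in every run (then None).
- slide4: closed white plastic chamber slide, a flat rigid block 66 long (its x) x 44 wide (its y) x 9 thick (z), 25 to 50 g, three windows on top; origin at the centre of its underside, z up. Stacks flat on others. Not there in every run (then None).
- slide5: closed white plastic chamber slide, a flat rigid block 66 long (its x) x 44 wide (its y) x 9 thick (z), 25 to 50 g, three windows on top; origin at the centre of its underside, z up. Stacks flat on others. Not there in every run (then None).
- weight: steel hold-down weight, plate 60 (x) x 38 (y) x 10, with an upright round knob 16 across from 10 to 36 above the underside in its middle, about 0.22 kg; origin at the centre of its underside. Its x goes along the slides' length. It starts upright on the bench.
- cap1: black dust cap, 46 across, 38 high, loose; not part of the job, leave it alone. Origin at the underside.
- cap2: black dust cap like the other, loose; leave it alone
- dish: closed round dish, 60 across, 14 high, loose; leave it alone. Origin at the underside.
- mailer: grey flat plastic case 85 x 34 x 16, loose; leave it alone. Origin at the underside.
Things that resemble listed ones, but are neither listed nor needed, are in the scene too. Leave any blue or purple look-alike of the slide3 alone. Several things have the shape of the weight; the one meant has the colours described above.

How it is judged:
By the outcome, as a careful person would: the job done as asked, in the order asked, and still so for the second after the job is handed in, with the robot touching nothing.
Of slide1, slide2, slide3, slide4, slide5 only 3 to 4 are there at a start; the rules pass over those that are not, and their reading is None.
At some moment in a run one of slide1, slide2, slide3, slide4, slide5 may be knocked a few centimetres aside while the robot is not near it.
It also fails if it takes over 210 s, if anything falls off the work surface, if the arm or the gripper's body presses on something with over 40 N, if the wrist force passes 120 N, or if a joint passes its speed limit or range.

## Working session

There is one attempt and no reset: what is moved stays moved. The work goes in short steps, Python scripts to look and compute and a tool call to move; the robot and the scene stay as the last step left them, time stands still between calls to the robot, and variables do not carry over. Pictures are saved under pics/ and viewed, about 12 in all and at most 16, crops included, and the job is handed in when it is done.

Besides the shell and the picture viewer there is one more tool, called after ">>>" by a JSON object that holds its "name" and its "arguments", one argument or row to a line. move_arm: Moves the arm, as the interface text tells. Its arguments: {"type":"object","properties":{"moves":{"type":"array"},"force":{"type":"number"}},"required":["moves"]}

```bash
mkdir -p pics; ls
cat > h.py <<'E'
import numpy as np, cv2
from rig import robot, get_image, get_calibration, look_for
def snap(cam,name=None):
    im=get_image(cam); 
    if name: cv2.imwrite(f'pics/{name}.png',im[:,:,::-1])
    return im
def proj(cam,P):
    c=get_calibration(cam);K=np.array(c["camera_matrix"]);T=np.array(c["camera_from_world"])
    p=T[:3,:3]@np.asarray(P,float)+T[:3,3]; p=np.array([p[0],-p[1],-p[2]]); q=K@p; return q[:2]/q[2]
def unproj(cam,uv,z,c=None):
    c=c or get_calibration(cam);K=np.array(c["camera_matrix"]);T=np.array(c["camera_from_world"])
    d=np.linalg.inv(K)@np.array([uv[0],uv[1],1.]); d=np.array([d[0],-d[1],-d[2]])
    R=T[:3,:3];o=-R.T@T[:3,3];d=R.T@d; return o+d*(z-o[2])/d[2]
E
python3 - <<'E'
from h import *
a=snap('scene','s0');b=snap('top','t0');
print(get_calibration('top').keys())
for c in('top','scene'):
    for q in ['stage','slide3','weight','knob_mid','foot','cap1','dish','mailer']:
        print(c,q,[(np.round(r['point']).tolist(),round(r['confidence'],2)) for r in look_for(c,q)])
s=robot.sense();print(s)
E
```

```text
pics
dict_keys(['camera_matrix', 'camera_from_world'])
top stage [([414.0, 178.0], 0.96)]
top slide3 [([344.0, 183.0], 0.85), ([327.0, 229.0], 0.81), ([284.0, 193.0], 0.79), ([360.0, 252.0], 0.67), ([290.0, 224.0], 0.66)]
top weight [([202.0, 170.0], 0.69), ([232.0, 181.0], 0.65)]
top knob_mid [([289.0, 226.0], 0.21)]
top foot []
top cap1 [([256.0, 261.0], 0.55), ([317.0, 146.0], 0.51), ([285.0, 191.0], 0.29)]
top dish [([298.0, 259.0], 0.51)]
top mailer [([273.0, 142.0], 0.56)]
scene stage [([200.0, 230.0], 0.59)]
scene slide3 [([366.0, 232.0], 0.98), ([288.0, 254.0], 0.86), ([322.0, 214.0], 0.65), ([364.0, 265.0], 0.62), ([296.0, 187.0], 0.61), ([199.0, 229.0], 0.32)]
scene weight [([474.0, 310.0], 0.8), ([431.0, 294.0], 0.66)]
scene knob_mid [([132.0, 209.0], 0.54)]
scene foot [([410.0, 201.0], 0.57)]
scene cap1 [([309.0, 307.0], 0.87), ([409.0, 202.0], 0.68)]
scene dish [([358.0, 198.0], 0.93), ([140.0, 214.0], 0.55)]
scene mailer [([370.0, 324.0], 0.55), ([132.0, 208.0], 0.51)]
{'time_s': 0.9, 'joint_pos': array([-1.29700041e+00,  3.41956537e-01,  1.52410596e+00, -4.90240251e-05,
        1.27539369e+00, -1.45987010e-01]), 'qd': array([ 1.00338507e-03, -6.76766443e-05, -3.86579215e-04,  2.05670836e-04,
        5.95193736e-04, -9.84956040e-04]), 'tau': array([ 7.10294371e-04, -4.33555806e+01, -2.46273100e+01,  1.26609891e-05,
        4.23820238e-04,  3.16828270e-06]), 'position': array([ 0.21398747, -0.47942448,  0.250042  ]), 'tool_rot': array([[ 9.13171618e-01,  4.07575265e-01, -8.25280503e-06],
       [ 4.07575260e-01, -9.13171609e-01, -1.44071349e-04],
       [-6.62561457e-05,  1.28198228e-04, -9.99999990e-01]]), 'force': array([0.21167232, 0.61022729, 0.07681892]), 'torque': array([-0.00199531,  0.00210676,  0.00120884]), 'gripper_width': 1.0019212169348668}
```

Run:
```python
import cv2
a=cv2.imread('pics/t0.png')[100:300,150:510]
cv2.imwrite('pics/t0c.png',cv2.resize(a,(792,440),interpolation=cv2.INTER_CUBIC))
```

```text
(no output)
```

View pics/t0c.png

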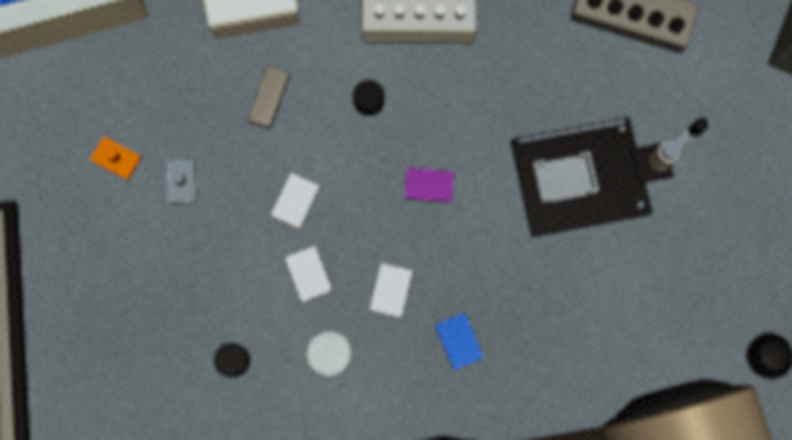

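View pics/s0.png

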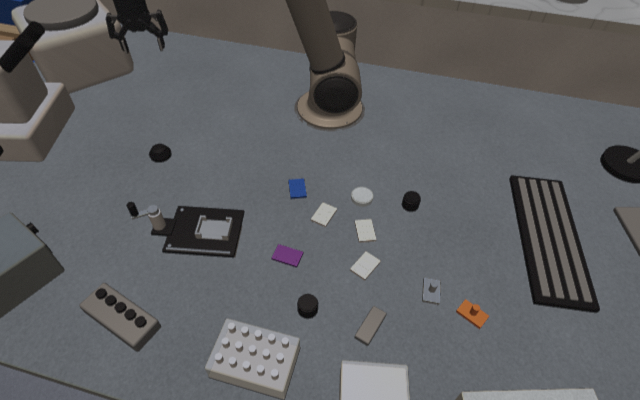

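The top crop shows three white slides at about (295,200), (308,273) and (391,290). The purple and blue look-alikes are at (430,185) and (460,340). The steel weight is at (180,180) beside an orange look-alike at (115,158). The stage is at (585,175), with the knob at (698,127).

```bash
cat >> h.py <<'E'
def rects(cam,im,mask,z,amin=80,c=None):
    "world centre, long-axis angle, size of blobs"
    n,l,st,_=cv2.connectedComponentsWithStats(mask.astype(np.uint8)); out=[]
    for i in range(1,n):
        if st[i,4]<amin: continue
        ys,xs=np.where(l==i)
        W=np.array([unproj(cam,(x,y),z,c)[:2] for x,y in zip(xs,ys)][:: max(1,len(xs)//3000)])
        (cx,cy),(w,h),a=cv2.minAreaRect((W*1000).astype(np.float32))
        if w<h: w,h,a=h,w,a+90
        out.append((round(cx,1),round(cy,1),round((a+90)%180-90,1),round(w,1),round(h,1),int(st[i,4]),(round(xs.mean()),round(ys.mean()))))
    return out
E
python3 - <<'E'
from h import *
c=get_calibration('top')
im=cv2.imread('pics/t0.png')[:,:,::-1].astype(int)
T=np.array(c['camera_from_world']);print('cam pos',-T[:3,:3].T@T[:3,3])
mx,mn=im.max(2),im.min(2)
m=np.zeros(im.shape[:2],bool);m[160:300,180:480]=True
print('white');[print(r) for r in rects('top',im,(mn>185)&m,.009,40,c)]
print('black');[print(r) for r in rects('top',im,(mx<50)&(np.arange(400)[:,None]<260)&(np.arange(400)[:,None]>145),.042,300,c)]
for n,uv,z in [('knob',(150+698/2.2,100+127/2.2),.1255),('weight',(232,181),.01),('holder',(150+565/2.2,100+179/2.2),.05),('cap2',(317,146),.03),('cap1',(256,261),.03),('dish',(298,260),.01)]: print(n,unproj('top',uv,z).round(3))
E
```

```text
cam pos [0.26073307 0.11579391 1.48806215]
white
(570.6, 230.5, -24.7, 59.8, 38.6, 243, (284, 191))
(468.1, 210.2, 21.4, 59.7, 38.7, 254, (290, 224))
(446.7, 96.2, -13.4, 60.2, 38.8, 259, (327, 231))
(353.4, 172.6, -63.0, 33.0, 23.9, 56, (302, 263))
black
(604.6, -182.0, -78.8, 205.9, 136.1, 1817, (418, 181))
(449.9, 658.6, 7.0, 201.9, 136.6, 1232, (138, 224))
(445.3, 1029.8, 7.6, 188.1, 39.5, 650, (5, 233))
knob [ 0.648 -0.303  0.125]
weight [0.599 0.389 0.01 ]
holder [ 0.594 -0.141  0.05 ]
cap2 [0.707 0.13  0.03 ]
cap1 [0.355 0.305 0.03 ]
dish [0.36  0.183 0.01 ]
```

>>> {"name": "move_arm", "arguments": {
  "moves": [
    [[0.42,-0.1,-0.08],[0,0,13],0.085],
    [[0.42,-0.1,-0.08],[0,0,13],0.085],
    [[0.42,-0.1,-0.08],[0,0,13],0.085],
    [[0.42,-0.1,-0.08],[0,0,13],0.085],
    [[0.42,-0.1,-0.08],[0,0,13],0.085],
    [[0.42,-0.1,-0.08],[0,0,13],0.085],
    [[0.42,-0.1,-0.08],[0,0,13],0.085],
    [[0.42,-0.1,-0.08],[0,0,13],0.085],
    [[0.42,-0.1,-0.08],[0,0,13],0.085],
    [[0.42,-0.1,-0.08],[0,0,13],0.085],
    [[0.42,-0.1,-0.08],[0,0,13],0.085],
    [[0.42,-0.1,-0.08],[0,0,13],0.085]
  ]
}}

```text
time_s: 1.9
position: [0.5605, -0.2131, 0.3305]
tool_rot: [[0.98, 0.197, 0.003], [0.197, -0.98, 0.001], [0.003, -0.0, -1.0]]
force: [-0.3, -0.3, -1.2]
gripper_width: 0.994
```

Run:
```python
from h import *
s=robot.sense();print(s['time_s'],s['position'],np.degrees(np.arctan2(s['tool_rot'][1,0],s['tool_rot'][0,0])))
c=get_calibration('wrist');T=np.array(c['camera_from_world']);print('cam pos',-T[:3,:3].T@T[:3,3], 'view',-T[2,:3],'K',c['camera_matrix'])
o=-T[:3,:3].T@T[:3,3];print('in tool',s['tool_rot'].T@(o-s['position']), s['tool_rot'].T@(-T[2,:3]))
snap('wrist','w1')
for q in ['stage','knob_mid','foot']: print(q,[(np.round(r['point']).tolist(),round(r['confidence'],2)) for r in look_for('wrist',q)])
```

```text
1.9 [ 0.56047609 -0.21310766  0.33051937] 11.359677974826992
cam pos [ 0.64415096 -0.1959439   0.45431239] view [-0.32022322 -0.06544232 -0.94507904] K [[304.97138544   0.         320.21392406]
 [  0.         304.97138544 196.80518085]
 [  0.           0.           1.        ]]
in tool [ 0.08576791 -0.00035072 -0.12354973] [-0.32952499  0.00112061  0.94414619]
stage [([298.0, 116.0], 0.66)]
knob_mid [([420.0, 106.0], 0.68)]
foot [([9.0, 81.0], 0.64)]
```

View pics/w1.png

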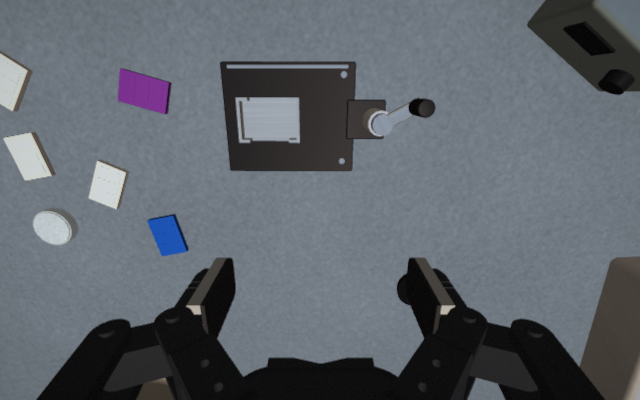

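The wrist view shows the plate corners near (221,62), (355,62), (352,171) and (230,171). The holder is at about (268,119), the crank hub at (378,122) and the knob at (422,107). I'll fit the stage pose from the plate and refine the knob.

Run:
```python
from h import *
c=get_calibration('wrist');im=cv2.imread('pics/w1.png')
for uv in [(221,62),(355,62),(352,171),(230,171)]: print(unproj('wrist',uv,.042,c)[:2].round(4))
g=cv2.cvtColor(im,cv2.COLOR_BGR2GRAY)
m=np.zeros(g.shape,np.uint8);m[50:185,205:362]=(g[50:185,205:362]<75)
m[100:145,345:]=0
m=cv2.morphologyEx(m,cv2.MORPH_CLOSE,np.ones((3,3)))
# fill holder by contour
cs,_=cv2.findContours(m,cv2.RETR_EXTERNAL,cv2.CHAIN_APPROX_NONE);k=max(cs,key=cv2.contourArea)
P=np.array([unproj('wrist',p[0],.042,c)[:2]*1000 for p in k],np.float32)
r=cv2.minAreaRect(P);print(r)
h=np.zeros(g.shape,np.uint8);h[90:150,232:306]=(g[90:150,232:306]>110)
ys,xs=np.where(h);
for z in(.06,.045):
  P=np.array([unproj('wrist',p,z,c)[:2]*1000 for p in zip(xs,ys)],np.float32);print('holder',z,cv2.minAreaRect(P))
for uv,z in [((422,105),.1435),((421,110),.1255),((379,122),.107)]: print(unproj('wrist',uv,z,c).round(4))
cr=im[30:200,200:450];cv2.imwrite('pics/w1c.png',cv2.resize(cr,None,fx=3.2,fy=3.2,interpolation=cv2.INTER_CUBIC)[:600,:800])
```

```text
[ 0.6491 -0.0743]
[ 0.6808 -0.2369]
[ 0.5449 -0.2645]
[ 0.5125 -0.0985]
((597.875732421875, -167.83395385742188), (138.47781372070312, 168.41729736328125), 10.951717376708984)
holder 0.06 ((593.0104370117188, -143.36610412597656), (54.957374572753906, 77.76988220214844), 11.037193298339844)
holder 0.045 ((591.2024536132812, -141.18179321289062), (57.05447769165039, 80.7375259399414), 11.03722095489502)
[ 0.6459 -0.3007  0.1435]
[ 0.6413 -0.307   0.1255]
[ 0.6201 -0.2712  0.107 ]
```

View pics/w1c.png

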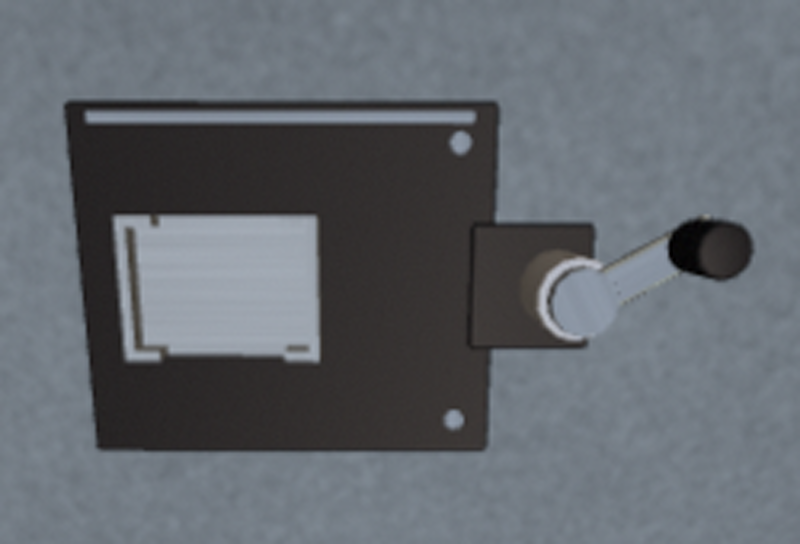

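Run:
```python
from h import *
c=get_calibration('wrist')
C=np.array([.6189,-.2754]);a=np.radians(11);R=np.array([[np.cos(a),-np.sin(a)],[np.sin(a),np.cos(a)]])
for uv,z in [((583/3.2+200,298/3.2+30),.107),((722/3.2+200,250/3.2+30),.1435)]:
    p=unproj('wrist',uv,z,c)[:2];v=R.T@(p-C);print(p.round(4),v.round(4),np.hypot(*v),'q',-np.arctan2(v[1],v[0]))
    print(proj('wrist',[*C,.107]))
for q in np.arange(.5,1.2,.1):
    p=C+R@(np.array([np.cos(q),-np.sin(q)])*.04); u=(proj('wrist',[*p,.1435])-[200,30])*3.2; print(round(q,2),p.round(4),u.round(0))
```

```text
[ 0.6196 -0.275 ] [0.0008 0.0003] 0.0008335885710735034 q -0.3455228265227623
[382.39385883 123.84873412]
[ 0.6438 -0.3051] [ 0.0188 -0.0339] 0.038737155053588095 q 1.0649916218151718
[382.39385883 123.84873412]
0.5 [ 0.657  -0.2875] [679. 193.]
0.6 [ 0.6556 -0.2913] [690. 201.]
0.7 [ 0.6538 -0.2949] [700. 209.]
0.8 [ 0.6517 -0.2982] [708. 219.]
0.9 [ 0.6493 -0.3014] [716. 229.]
1.0 [ 0.6465 -0.3043] [722. 240.]
1.1 [ 0.6435 -0.3069] [728. 252.]
```

>>> {"name": "move_arm", "arguments": {
  "moves": [
    [[0.069,0.104,0.05],[0,0,0],0.06],
    [[0.069,0.104,0.1],[0,0,0],0.06],
    [[0.069,0.104,0.14],[0,0,0],0.06],
    [[0.069,0.104,0.14],[0,0,0],0.06],
    [[0.069,0.104,0.14],[0,0,0],0.06],
    [[0.069,0.104,0.14],[0,0,0],0.06],
    [[0.069,0.104,0.14],[0,0,0],0.06]
  ]
}}

```text
time_s: 2.68
position: [0.6429, -0.3068, 0.1882]
tool_rot: [[0.982, 0.189, -0.004], [0.189, -0.982, 0.002], [-0.003, -0.003, -1.0]]
force: [-0.3, -0.8, 0.6]
gripper_width: 0.7
```

```bash
cat >> h.py <<'E'
def tgt(P,yaw=None,pitch=0,s=None):
    "tool shift (mm) and rotvec (deg) to a world TCP position / tool-down yaw (deg); pitch about tool y"
    from scipy.spatial.transform import Rotation as Ro
    s=s or robot.sense(); R=s['tool_rot']
    d=R.T@(np.asarray(P)-s['position'])*1000
    if yaw is None: return d.round(1)
    y=np.radians(yaw); G=np.array([[np.cos(y),np.sin(y),0],[np.sin(y),-np.cos(y),0],[0,0,-1.]])@Ro.from_euler('y',pitch,degrees=True).as_matrix()
    return d.round(1),Ro.from_matrix(R.T@G).as_rotvec(degrees=True).round(1)
def st():
    s=robot.sense();print(round(s['time_s'],2),s['position'].round(4),'yaw',np.degrees(np.arctan2(s['tool_rot'][1,0],s['tool_rot'][0,0])).round(2),'F',s['force'].round(1),'T',s['torque'].round(2),'w',round(s['gripper_width']*85.4,1)); return s
E
python3 - <<'E'
from h import *
s=st();print(tgt([.6445,-.306,.131],11))
E
```

```text
2.68 [ 0.6429 -0.3068  0.1882] yaw 10.92 F [-0.3 -0.8  0.6] T [-0.03  0.07  0.  ] w 59.7
(array([ 1.9, -0.4, 57.2]), array([-0.2,  0.2, -0.1]))
```

>>> {"name": "move_arm", "arguments": {
  "moves": [
    [[0.001,0,0.02],[0,0,0],0.06],
    [[0.001,0,0.04],[0,0,0],0.06],
    [[0.001,0,0.057],[0,0,0],0.06],
    [[0.001,0,0.057],[0,0,0],0.04],
    [[0.001,0,0.057],[0,0,0],0.01],
    [[0.001,0,0.057],[0,0,0],0.01],
    [[0.001,0,0.057],[0,0,0],0.01],
    [[0.001,0,0.057],[0,0,0],0.01],
    [[0.001,0,0.057],[0,0,0],0.01]
  ],
  "force": 25
}}

```text
time_s: 3.43
position: [0.6455, -0.304, 0.1366]
tool_rot: [[0.981, 0.192, 0.001], [0.192, -0.981, 0.001], [0.001, -0.001, -1.0]]
force: [-4.8, 7.5, 6.3]
gripper_width: 0.199
```

Run:
```python
from h import *
s=st()
p=s['position'][:2];v=p-[.6189,-.2754];print('ang',np.degrees(np.arctan2(v[1],v[0])),np.hypot(*v))
snap('wrist','w2'); c=cv2.imread('pics/w2.png');cv2.imwrite('pics/w2.png',c)
# circle: rows of tool shifts, step 20deg clockwise from world angle a0 about C with r=.04
def circ(a0,step,n,r=.04):
    R=s['tool_rot'];a=np.radians(a0-step*np.arange(1,n+1)); z=np.radians(a0)
    d=r*np.c_[np.cos(a)-np.cos(z),np.sin(a)-np.sin(z),0*a]; return (d@R).round(4)
print(circ(-50.3,20,36//2).tolist())
```

```text
3.43 [ 0.6455 -0.304   0.1366] yaw 11.1 F [-4.8  7.5  6.3] T [1.25 0.87 0.04] w 17.0
ang -47.1204929756386 0.03906227017120809
[[-0.0132, 0.0044, -0.0], [-0.0271, 0.0041, -0.0], [-0.04, -0.001, -0.0001], [-0.0504, -0.0102, -0.0001], [-0.0571, -0.0224, -0.0001], [-0.0591, -0.0361, -0.0001], [-0.0564, -0.0497, -0.0], [-0.0492, -0.0616, -0.0], [-0.0383, -0.0702, 0.0], [-0.0251, -0.0747, 0.0], [-0.0112, -0.0743, 0.0001], [0.0017, -0.0693, 0.0001], [0.0121, -0.0601, 0.0001], [0.0188, -0.0479, 0.0001], [0.0208, -0.0341, 0.0001], [0.0181, -0.0205, 0.0], [0.0109, -0.0087, 0.0], [-0.0, 0.0, -0.0]]
```

View pics/w2.png

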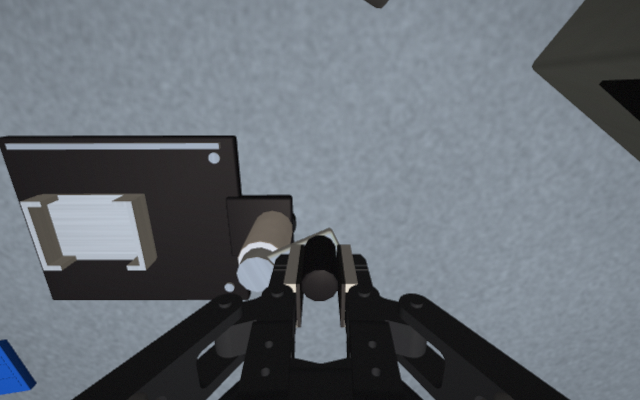

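The image shows the knob at (320,270) gripped between the pads, with the hub clear on the left. I'll start cranking clockwise.

>>> {"name": "move_arm", "arguments": {
  "moves": [
    [[-0.0132,0.0044,0],[0,0,0],0.01],
    [[-0.0271,0.0041,0],[0,0,0],0.01],
    [[-0.04,-0.001,0],[0,0,0],0.01],
    [[-0.0504,-0.0102,0],[0,0,0],0.01],
    [[-0.0571,-0.0224,0],[0,0,0],0.01],
    [[-0.0591,-0.0361,0],[0,0,0],0.01]
  ]
}}

```text
time_s: 3.98
position: [0.5831, -0.2827, 0.1369]
tool_rot: [[0.981, 0.191, 0.01], [0.191, -0.981, -0.006], [0.009, 0.007, -1.0]]
force: [9.0, -4.1, -2.6]
gripper_width: 0.198
```

```bash
cat >> h.py <<'E'
def crank():
    s=st();v=s['position'][:2]-[.6189,-.2754];a=np.arctan2(v[1],v[0]);print('q mod',(np.radians(11)-a)%(2*np.pi),'r',np.hypot(*v),'Ft (resist)',s['force'][:2]@np.array([-np.sin(a),np.cos(a)]),'Fr',s['force'][:2]@v/np.hypot(*v))
E
python3 -c "
from h import *
crank()"
```

```text
3.98 [ 0.5831 -0.2827  0.1369] yaw 11.03 F [ 9.  -4.1 -2.6] T [-0.69 -1.53 -0.04] w 16.9
q mod 3.1330281178001433 r 0.03655990455555613 Ft (resist) 5.796729605927571 Fr -8.02327996121371
```

>>> {"name": "move_arm", "arguments": {
  "moves": [
    [[0.0027,-0.0136,0],[0,0,0],0.01],
    [[0.0099,-0.0255,0],[0,0,0],0.01],
    [[0.0208,-0.0341,0],[0,0,0],0.01],
    [[0.034,-0.0386,0],[0,0,0],0.01],
    [[0.0479,-0.0382,0],[0,0,0],0.01],
    [[0.0608,-0.0332,0],[0,0,0],0.01],
    [[0.0712,-0.024,0],[0,0,0],0.01],
    [[0.0779,-0.0118,0],[0,0,0],0.01],
    [[0.0799,0.002,0],[0,0,0],0.01],
    [[0.0772,0.0156,0],[0,0,0],0.01],
    [[0.07,0.0274,0],[0,0,0],0.01],
    [[0.0591,0.0361,0],[0,0,0],0.01]
  ]
}}

```text
time_s: 4.98
position: [0.6466, -0.3035, 0.1365]
tool_rot: [[0.981, 0.193, 0.003], [0.193, -0.981, 0.003], [0.003, -0.002, -1.0]]
force: [-4.4, 14.7, 6.4]
gripper_width: 0.202
```

```bash
python3 -c "
from h import *
crank()"
```

```text
4.98 [ 0.6466 -0.3035  0.1365] yaw 11.14 F [-4.4 14.7  6.4] T [2.83 0.7  0.03] w 17.2
q mod 0.9853169914688977 r 0.039434436955069166 Ft (resist) 7.175971060651077 Fr -13.512225642263335
```

>>> {"name": "move_arm", "arguments": {
  "moves": [
    [[-0.0132,0.0044,0],[0,0,0],0.01],
    [[-0.0271,0.0041,0],[0,0,0],0.01],
    [[-0.04,-0.001,0],[0,0,0],0.01],
    [[-0.0504,-0.0102,0],[0,0,0],0.01],
    [[-0.0571,-0.0224,0],[0,0,0],0.01],
    [[-0.0591,-0.0361,0],[0,0,0],0.01],
    [[-0.0564,-0.0497,0],[0,0,0],0.01],
    [[-0.0492,-0.0616,0],[0,0,0],0.01],
    [[-0.0383,-0.0702,0],[0,0,0],0.01],
    [[-0.0251,-0.0747,0],[0,0,0],0.01]
  ]
}}

```text
time_s: 5.82
position: [0.6043, -0.2355, 0.1367]
tool_rot: [[0.981, 0.192, -0.004], [0.192, -0.981, 0.001], [-0.003, -0.002, -1.0]]
force: [-10.6, 5.3, 12.2]
gripper_width: 0.198
```

```bash
python3 -c "
from h import *
crank()"
```

```text
5.82 [ 0.6043 -0.2355  0.1367] yaw 11.05 F [-10.6   5.3  12.2] T [0.78 1.69 0.07] w 16.9
q mod 4.552836535100191 r 0.04244760530806894 Ft (resist) 8.162074412701747 Fr 8.66369539700833
```

>>> {"name": "move_arm", "arguments": {
  "moves": [
    [[0.0139,0.0004,0],[0,0,0],0.01],
    [[0.0268,0.0054,0],[0,0,0],0.01],
    [[0.0372,0.0146,0],[0,0,0],0.01],
    [[0.0439,0.0268,0],[0,0,0],0.01],
    [[0.0459,0.0406,0],[0,0,0],0.01],
    [[0.0432,0.0542,0],[0,0,0],0.01],
    [[0.0432,0.0542,0],[0,0,0],0.01],
    [[0.0432,0.0542,0],[0,0,0],0.01]
  ]
}}

```text
time_s: 6.48
position: [0.6599, -0.2836, 0.1368]
tool_rot: [[0.982, 0.191, 0.004], [0.191, -0.982, -0.003], [0.003, 0.004, -1.0]]
force: [-2.1, -2.9, 5.6]
gripper_width: 0.199
```

```bash
python3 -c "
from h import *
crank()"
```

```text
6.48 [ 0.6599 -0.2836  0.1368] yaw 11.01 F [-2.1 -2.9  5.6] T [-0.45  0.38  0.  ] w 17.0
q mod 0.38811058180462965 r 0.041830281367298515 Ft (resist) -3.2112300092299684 Fr -1.5312381583550327
```

>>> {"name": "move_arm", "arguments": {
  "moves": [
    [[-0.0034,0.0061,0],[0,0,0],0.01],
    [[-0.0072,0.0118,0],[0,0,0],0.01],
    [[-0.0123,0.0165,0],[0,0,0],0.01],
    [[-0.0181,0.0205,0],[0,0,0],0.01],
    [[-0.0181,0.0205,0],[0,0,0],0.01],
    [[-0.0181,0.0205,0],[0,0,0],0.01]
  ]
}}

```text
time_s: 6.98
position: [0.6455, -0.3041, 0.1365]
tool_rot: [[0.981, 0.192, 0.002], [0.192, -0.981, 0.001], [0.002, -0.001, -1.0]]
force: [-4.8, 7.6, 9.9]
gripper_width: 0.196
```

```bash
python3 -c "
from h import *
crank()"
```

```text
6.98 [ 0.6455 -0.3041  0.1365] yaw 11.09 F [-4.8  7.6  9.9] T [1.21 0.85 0.02] w 16.8
q mod 1.0155289156180884 r 0.03910172882538351 Ft (resist) 1.652986948828747 Fr -8.795587989543277
```

>>> {"name": "move_arm", "arguments": {
  "moves": [
    [[-0.0065,0.0028,0],[0,0,0],0.01],
    [[-0.0132,0.0044,0],[0,0,0],0.01],
    [[-0.0201,0.0048,0],[0,0,0],0.01],
    [[-0.0271,0.0041,0],[0,0,0],0.01],
    [[-0.0338,0.002,0],[0,0,0],0.01],
    [[-0.04,-0.001,0],[0,0,0],0.01],
    [[-0.0456,-0.0051,0],[0,0,0],0.01],
    [[-0.0456,-0.0051,0],[0,0,0],0.01],
    [[-0.0456,-0.0051,0],[0,0,0],0.01],
    [[-0.0456,-0.0051,0],[0,0,0],0.01]
  ]
}}

```text
time_s: 7.82
position: [0.6028, -0.3071, 0.1366]
tool_rot: [[0.981, 0.193, 0.008], [0.193, -0.981, 0.001], [0.008, 0.001, -1.0]]
force: [6.6, 8.4, 6.3]
gripper_width: 0.199
```

```bash
python3 -c "
from h import *
crank()"
```

```text
7.82 [ 0.6028 -0.3071  0.1366] yaw 11.12 F [6.6 8.4 6.3] T [ 1.6  -1.06  0.02] w 17.0
q mod 2.2332174257333546 r 0.03556364602595287 Ft (resist) 2.023194184602238 Fr -10.481393880894844
```

>>> {"name": "move_arm", "arguments": {
  "moves": [
    [[0,0,0],[0,0,0],0.06],
    [[0,0,0],[0,0,0],0.06],
    [[0,0,0],[0,0,0],0.06],
    [[0,0,0],[0,0,0],0.06],
    [[0,0,-0.03],[0,0,0],0.06],
    [[-0.01,0,-0.07],[0,0,0],0.06],
    [[-0.05,0,-0.1],[0,0,0],0.06],
    [[-0.1,0,-0.1],[0,0,0],0.06],
    [[-0.1,0,-0.1],[0,0,0],0.06],
    [[-0.1,0,-0.1],[0,0,0],0.06],
    [[-0.1,0,-0.1],[0,0,0],0.06]
  ]
}}

```text
time_s: 8.73
position: [0.5011, -0.3291, 0.2337]
tool_rot: [[0.982, 0.19, 0.001], [0.19, -0.982, -0.001], [0.001, 0.001, -1.0]]
force: [0.3, 0.0, -0.4]
gripper_width: 0.703
```

Run:
```python
from h import *
s=st();im=snap('wrist')
cr=im[0:260,130:530];cv2.imwrite('pics/w3.png',cv2.resize(cr,None,fx=2,fy=2,interpolation=cv2.INTER_CUBIC)[:,:,::-1])
C=np.array([.6189,-.2754]);a=np.radians(11);R=np.array([[np.cos(a),-np.sin(a)],[np.sin(a),np.cos(a)]])
for q in (1.9,2.1,2.3,2.5): p=C+R@(np.array([np.cos(q),-np.sin(q)])*.04);print(q,((proj('wrist',[*p,.1435])-[130,0])*2).round())
for P in ([*C,.107],[.5931,-.1433,.045],[.5931,-.1433,.060],[*(C+[0,0]),0]): print(P,((proj('wrist',P)-[130,0])*2).round())
```

```text
8.73 [ 0.5011 -0.3291  0.2337] yaw 10.94 F [ 0.3  0.  -0.4] T [-0.08 -0.02  0.02] w 60.0
1.9 [406.  92.]
2.1 [395. 117.]
2.3 [380. 139.]
2.5 [362. 157.]
[np.float64(0.6189), np.float64(-0.2754), 0.107] [298.  67.]
[0.5931, -0.1433, 0.045] [23. 91.]
[0.5931, -0.1433, 0.06] [ 4. 86.]
[np.float64(0.6189), np.float64(-0.2754), 0] [324. 103.]
```

View pics/w3.png

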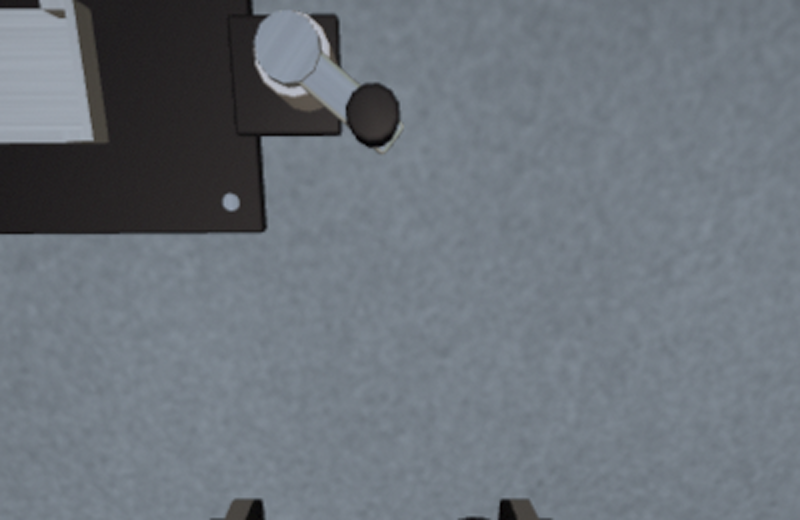

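The crank arm runs from the hub at (287,47) to the knob at (374,105). That gives q mod 2π ≈ 2.2, so q is about 14.8, roughly 1.2 rad past touching, as wanted. Next, the slides.

>>> {"name": "move_arm", "arguments": {
  "moves": [
    [[0.123,-0.484,-0.096],[0,0,0],0.085],
    [[0.123,-0.484,-0.096],[0,0,0],0.085],
    [[0.123,-0.484,-0.096],[0,0,0],0.085],
    [[0.123,-0.484,-0.096],[0,0,0],0.085],
    [[0.123,-0.484,-0.096],[0,0,0],0.085],
    [[0.123,-0.484,-0.096],[0,0,0],0.085],
    [[0.123,-0.484,-0.096],[0,0,0],0.085],
    [[0.123,-0.484,-0.096],[0,0,0],0.085],
    [[0.123,-0.484,-0.096],[0,0,0],0.085],
    [[0.123,-0.484,-0.096],[0,0,0],0.085],
    [[0.123,-0.484,-0.096],[0,0,0],0.085],
    [[0.123,-0.484,-0.096],[0,0,0],0.085]
  ]
}}

```text
time_s: 9.78
position: [0.5292, 0.165, 0.3273]
tool_rot: [[0.981, 0.193, -0.0], [0.193, -0.981, 0.0], [-0.0, -0.0, -1.0]]
force: [1.2, 0.1, -0.5]
gripper_width: 0.993
```

>>> {"name": "move_arm", "arguments": {
  "moves": [
    [[0,0,0],[0,0,0],0.085],
    [[0,0,0],[0,0,0],0.085],
    [[0,0,0],[0,0,0],0.085],
    [[0,0,0],[0,0,0],0.085],
    [[0,0,0],[0,0,0],0.085],
    [[0,0,0],[0,0,0],0.085],
    [[0,0,0],[0,0,0],0.085],
    [[0,0,0],[0,0,0],0.085]
  ]
}}

```text
time_s: 10.45
position: [0.5291, 0.1611, 0.3274]
tool_rot: [[0.982, 0.191, 0.0], [0.191, -0.982, -0.0], [0.0, 0.0, -1.0]]
force: [0.4, 0.1, -0.1]
gripper_width: 0.995
```

```bash
cat >> h.py <<'E'
def white(name=None,z=.009,amin=150,thr=150):
    c=get_calibration('wrist');im=snap('wrist',name).astype(int)
    mx,mn=im.max(2),im.min(2); m=(mn>thr)&(mx-mn<45)
    m=cv2.morphologyEx(m.astype(np.uint8),cv2.MORPH_CLOSE,np.ones((5,5)))
    for r in rects('wrist',im,m,z,amin,c): print(r)
E
python3 - <<'E'
from h import *
s=st();white('w4')
E
```

```text
10.45 [0.5291 0.1611 0.3274] yaw 10.98 F [ 0.4  0.1 -0.1] T [ 0.09 -0.01 -0.02] w 85.0
(571.7, 230.9, -23.9, 65.8, 43.5, 1508, (277, 113))
(469.3, 210.5, 21.7, 65.6, 43.7, 1195, (280, 184))
(447.4, 96.7, -13.1, 65.7, 43.4, 1093, (351, 211))
(356.7, 180.4, 10.1, 57.6, 57.5, 890, (289, 252))
```

View pics/w4.png

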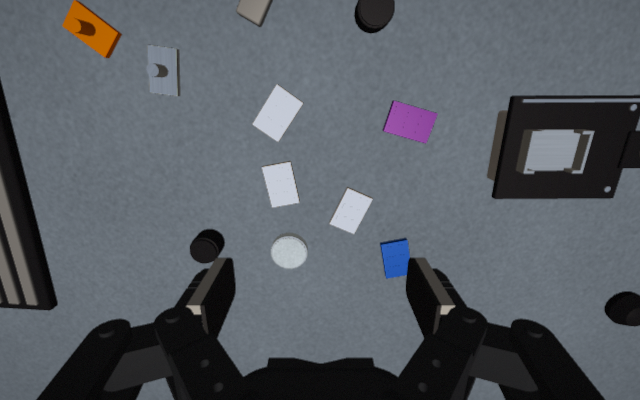

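The settled view shows exactly three white slides at (277,113), (280,184) and (351,211), well measured at 65.7 x 43.5. The dish is at (289,252). I'll pile onto slide A (571.7, 230.9, -23.9°) and start by picking B.

Run:
```python
from h import *
print(tgt([.4693,.2105,.10],21.7))
c=get_calibration('wrist');im=cv2.imread('pics/w4.png');g=cv2.cvtColor(im,cv2.COLOR_BGR2GRAY)
m=np.zeros(g.shape,np.uint8);m[90:205,511:640]=(g[90:205,511:640]<60);m[125:170,622:]=0
for uv in [(511,96),(494,198)]: pass
cs,_=cv2.findContours(m,cv2.RETR_EXTERNAL,cv2.CHAIN_APPROX_NONE);k=max(cs,key=cv2.contourArea)
P=np.array([unproj('wrist',p[0],.042,c)[:2]*1000 for p in k],np.float32);print(cv2.minAreaRect(P))
h=np.zeros(g.shape,np.uint8);h[115:185,515:600]=(g[115:185,515:600]>110);ys,xs=np.where(h)
for z in(.06,.045): print('holder',z,cv2.minAreaRect(np.array([unproj('wrist',p,z,c)[:2]*1000 for p in zip(xs,ys)],np.float32)))
```

```text
(array([-49.3, -59.8, 227.4]), array([  0. ,  -0. , -10.7]))
((602.4326171875, -160.56300354003906), (138.82102966308594, 171.89588928222656), 11.603585243225098)
holder 0.06 ((598.3485107421875, -138.1536865234375), (55.966880798339844, 77.59225463867188), 11.421858787536621)
holder 0.045 ((597.7785034179688, -150.28138732910156), (58.11404037475586, 80.56918334960938), 11.421854972839355)
```

>>> {"name": "move_arm", "arguments": {
  "moves": [
    [[-0.0493,-0.0598,0.1],[0,0,-10.7],0.075],
    [[-0.0493,-0.0598,0.15],[0,0,-10.7],0.075],
    [[-0.0493,-0.0598,0.2],[0,0,-10.7],0.075],
    [[-0.0493,-0.0598,0.24],[0,0,-10.7],0.075],
    [[-0.0493,-0.0598,0.27],[0,0,-10.7],0.075],
    [[-0.0493,-0.0598,0.29],[0,0,-10.7],0.075],
    [[-0.0493,-0.0598,0.3],[0,0,-10.7],0.075],
    [[-0.0493,-0.0598,0.306],[0,0,-10.7],0.075],
    [[-0.0493,-0.0598,0.309],[0,0,-10.7],0.075],
    [[-0.0493,-0.0598,0.309],[0,0,-10.7],0.075],
    [[-0.0493,-0.0598,0.309],[0,0,-10.7],0.075],
    [[-0.0493,-0.0598,0.309],[0,0,-10.7],0.075]
  ]
}}

```text
time_s: 11.5
position: [0.471, 0.2113, 0.0206]
tool_rot: [[0.929, 0.37, 0.004], [0.37, -0.929, 0.001], [0.004, 0.001, -1.0]]
force: [0.6, 0.5, 1.0]
gripper_width: 0.876
```

Run:
```python
from h import *
s=st();print(tgt([.4693,.2105,.0175],21.7));im=snap('wrist','w5')
```

```text
11.5 [0.471  0.2113 0.0206] yaw 21.74 F [0.6 0.5 1. ] T [ 0.   -0.02  0.02] w 74.8
(array([-1.9,  0.1,  3.1]), array([ 0. , -0.2,  0. ]))
```

View pics/w5.png

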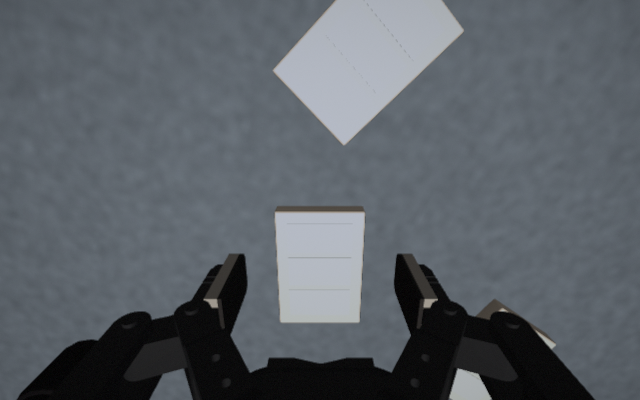

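The slide B sits centred between the open pads at (320,265). I'll lower 3 mm and close.

>>> {"name": "move_arm", "arguments": {
  "moves": [
    [[-0.001,0,0.003],[0,0,0],0.06],
    [[-0.001,0,0.003],[0,0,0],0.05],
    [[-0.001,0,0.003],[0,0,0],0.035],
    [[-0.001,0,0.003],[0,0,0],0.035],
    [[-0.001,0,0.003],[0,0,0],0.035],
    [[-0.001,0,0.003],[0,0,0],0.035],
    [[-0.001,0,0.003],[0,0,0],0.035]
  ],
  "force": 40
}}

```text
time_s: 12.13
position: [0.469, 0.2108, 0.0169]
tool_rot: [[0.929, 0.371, 0.002], [0.371, -0.929, 0.001], [0.002, 0.0, -1.0]]
force: [-1.5, -1.0, 10.4]
gripper_width: 0.504
```

>>> {"name": "move_arm", "arguments": {
  "moves": [
    [[0,0,-0.02],[0,0,0],0.035],
    [[0,0,-0.04],[0,0,0],0.035],
    [[0,0,-0.06],[0,0,0],0.035],
    [[0,0,-0.08],[0,0,0],0.035],
    [[0,0,-0.08],[0,0,0],0.035],
    [[0,0,-0.08],[0,0,0],0.035],
    [[0,0,-0.08],[0,0,0],0.035],
    [[0,0,-0.08],[0,0,0],0.035]
  ]
}}

```text
time_s: 12.8
position: [0.4675, 0.2104, 0.0943]
tool_rot: [[0.929, 0.371, -0.002], [0.371, -0.929, -0.001], [-0.002, -0.0, -1.0]]
force: [-0.3, 0.4, -0.0]
gripper_width: 0.502
```

Run:
```python
from h import *
s=st();white('w6',.009)
c=get_calibration('wrist')
im=cv2.imread('pics/w6.png');print(proj('wrist',s['position']))
```

```text
12.8 [0.4675 0.2104 0.0943] yaw 21.75 F [-0.3  0.4 -0. ] T [ 0.02 -0.03  0.01] w 42.9
(571.8, 231.5, -23.5, 65.5, 43.3, 7756, (352, 56))
(402.4, 185.5, 17.6, 147.0, 74.7, 11963, (318, 279))
(451.6, 96.6, -13.4, 56.5, 43.1, 2905, (446, 274))
[320.30699904 281.72244592]
```

View pics/w6.png

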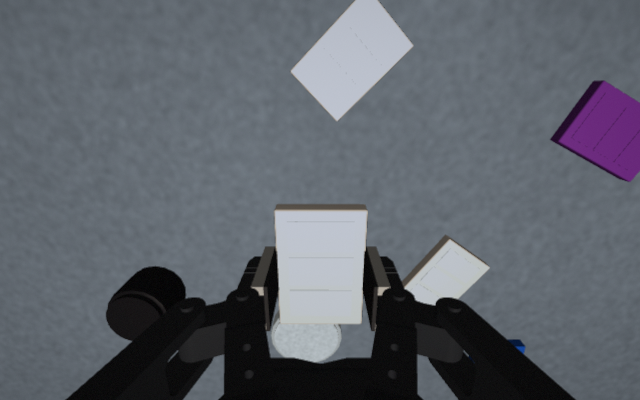

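B is held level, centred at (320,265). I'll carry it over A.

Run:
```python
from h import *
s=st();print(tgt([.5717,.2312,.06],-23.7))
```

```text
12.85 [0.4676 0.2104 0.0942] yaw 21.75 F [-0.1 -0.9 -0.2] T [-0.04 -0.03 -0.01] w 42.7
(array([104.5,  19.3,  34. ]), array([ 0. ,  0.1, 45.4]))
```

>>> {"name": "move_arm", "arguments": {
  "moves": [
    [[0.03,0.005,0.0],[0,0,7],0.035],
    [[0.06,0.01,0.0],[0,0,14],0.035],
    [[0.09,0.0193,0],[0,0,21],0.035],
    [[0.1045,0.0193,0],[0,0,28],0.035],
    [[0.1045,0.0193,0.01],[0,0,35],0.035],
    [[0.1045,0.0193,0.02],[0,0,42],0.035],
    [[0.1045,0.0193,0.034],[0,0,45.4],0.035],
    [[0.1045,0.0193,0.034],[0,0,45.4],0.035],
    [[0.1045,0.0193,0.034],[0,0,45.4],0.035],
    [[0.1045,0.0193,0.034],[0,0,45.4],0.035],
    [[0.1045,0.0193,0.034],[0,0,45.4],0.035],
    [[0.1045,0.0193,0.034],[0,0,45.4],0.035]
  ]
}}

```text
time_s: 13.85
position: [0.5728, 0.2315, 0.0622]
tool_rot: [[0.916, -0.4, 0.001], [-0.4, -0.916, 0.0], [0.001, -0.001, -1.0]]
force: [0.3, -0.3, -0.3]
gripper_width: 0.496
```

Run:
```python
from h import *
s=st();print(tgt([.5717,.2312,.0265],-23.7))
```

```text
13.85 [0.5728 0.2315 0.0622] yaw -23.6 F [ 0.3 -0.3 -0.3] T [ 0.   -0.02 -0.04] w 42.4
(array([-1. ,  0.8, 35.6]), array([-0. , -0.1,  0.1]))
```

>>> {"name": "move_arm", "arguments": {
  "moves": [
    [[-0.001,0.0007,0.01],[0,0,0],0.035],
    [[-0.001,0.0007,0.02],[0,0,0],0.035],
    [[-0.001,0.0007,0.027],[0,0,0],0.035],
    [[-0.001,0.0007,0.031],[0,0,0],0.035],
    [[-0.001,0.0007,0.034],[0,0,0],0.035],
    [[-0.001,0.0007,0.035],[0,0,0],0.035],
    [[-0.001,0.0007,0.035],[0,0,0],0.035],
    [[-0.001,0.0007,0.035],[0,0,0],0.035]
  ]
}}

```text
time_s: 14.52
position: [0.5715, 0.2312, 0.0264]
tool_rot: [[0.916, -0.401, 0.001], [-0.401, -0.916, 0.0], [0.0, -0.0, -1.0]]
force: [-0.4, -0.3, 0.2]
gripper_width: 0.502
```

Run:
```python
from h import *
s=st()
```

```text
14.52 [0.5715 0.2312 0.0264] yaw -23.64 F [-0.4 -0.3  0.2] T [-0.01  0.07  0.02] w 42.8
```

>>> {"name": "move_arm", "arguments": {
  "moves": [
    [[0,0,0.001],[0,0,0],0.035],
    [[0,0,0.001],[0,0,0],0.035],
    [[0,0,0.001],[0,0,0],0.06],
    [[0,0,0.001],[0,0,0],0.07],
    [[0,0,0.001],[0,0,0],0.07],
    [[0,0,0.001],[0,0,0],0.07],
    [[0,0,-0.03],[0,0,0],0.07],
    [[0,0,-0.06],[0,0,0],0.075],
    [[0,0,-0.1],[0,0,0],0.075],
    [[-0.01,0.04,-0.14],[0,0,-5],0.075],
    [[-0.01,0.08,-0.18],[0,0,-10],0.075],
    [[-0.01,0.1,-0.2],[0,0,-10],0.075]
  ]
}}

```text
time_s: 15.52
position: [0.526, 0.1541, 0.2155]
tool_rot: [[0.973, -0.23, -0.0], [-0.23, -0.973, -0.0], [-0.0, 0.0, -1.0]]
force: [0.7, 0.4, -0.3]
gripper_width: 0.88
```

>>> {"name": "move_arm", "arguments": {
  "moves": [
    [[0,0,0],[0,0,0],0.075],
    [[0,0,0],[0,0,0],0.075],
    [[0,0,0],[0,0,0],0.075],
    [[0,0,0],[0,0,0],0.075],
    [[0,0,0],[0,0,0],0.075],
    [[0,0,0],[0,0,0],0.075]
  ]
}}

```text
time_s: 16.02
position: [0.5269, 0.1551, 0.213]
tool_rot: [[0.972, -0.235, -0.002], [-0.235, -0.972, -0.0], [-0.002, 0.001, -1.0]]
force: [-0.0, -0.4, -0.2]
gripper_width: 0.877
```

Run:
```python
from h import *
s=st();white('w7',.009);print(tgt([.4474,.0967,.021],-13.1))
c=get_calibration('wrist');im=cv2.imread('pics/w7.png')
p=proj('wrist',[.5717,.2312,.018]);print(p)
```

```text
16.02 [0.5269 0.1551 0.213 ] yaw -13.6 F [-0.  -0.4 -0.2] T [-0.02 -0.03 -0.01] w 74.9
(571.0, 233.8, -23.8, 67.0, 44.5, 2556, (240, 149))
(482.6, 85.3, -13.5, 64.8, 43.3, 2065, (389, 193))
(356.4, 180.6, 8.3, 57.6, 57.6, 1344, (332, 301))
(array([-63.2,  75.2, 192.3]), array([ 0. ,  0.1, -0.5]))
[239.8290842  150.58565837]
```

Slide C has been knocked to (482.6, 85.3, -13.5°), while the pile of two is where I put it.

Run:
```python
from h import *
print(tgt([.4828,.0851,.0175],-13.4))
```

```text
(array([-26.1,  78.2, 195.8]), array([ 0. ,  0.1, -0.2]))
```

>>> {"name": "move_arm", "arguments": {
  "moves": [
    [[-0.0262,0.0782,0.04],[0,0,0],0.075],
    [[-0.0262,0.0782,0.08],[0,0,0],0.075],
    [[-0.0262,0.0782,0.12],[0,0,0],0.075],
    [[-0.0262,0.0782,0.15],[0,0,0],0.075],
    [[-0.0262,0.0782,0.17],[0,0,0],0.075],
    [[-0.0262,0.0782,0.18],[0,0,0],0.075],
    [[-0.0262,0.0782,0.19],[0,0,0],0.075],
    [[-0.0262,0.0782,0.192],[0,0,0],0.075],
    [[-0.0262,0.0782,0.192],[0,0,0],0.075],
    [[-0.0262,0.0782,0.192],[0,0,0],0.075],
    [[-0.0262,0.0782,0.192],[0,0,0],0.075],
    [[-0.0262,0.0782,0.192],[0,0,0],0.075]
  ]
}}

```text
time_s: 17.07
position: [0.4841, 0.0849, 0.0236]
tool_rot: [[0.972, -0.236, 0.003], [-0.236, -0.972, -0.0], [0.003, -0.001, -1.0]]
force: [0.1, -0.4, -1.4]
gripper_width: 0.878
```

Run:
```python
from h import *
s=st();print(tgt([.4828,.0851,.0175],-13.4)); white('w8')
```

```text
17.07 [0.4841 0.0849 0.0236] yaw -13.63 F [ 0.1 -0.4 -1.4] T [ 0.02 -0.02 -0.02] w 75.0
(array([-1.4,  0.1,  6.1]), array([-0. , -0.2, -0.2]))
(563.0, 211.2, -23.8, 63.9, 0.6, 161, (19, 169))
(548.4, 228.0, -32.5, 38.2, 5.3, 448, (4, 221))
(483.2, 85.4, -13.5, 64.5, 43.2, 9072, (321, 262))
```

>>> {"name": "move_arm", "arguments": {
  "moves": [
    [[-0.001,0,0.003],[0,0,0],0.06],
    [[-0.001,0,0.006],[0,0,0],0.05],
    [[-0.001,0,0.006],[0,0,0],0.05],
    [[-0.001,0,0.006],[0,0,0],0.035],
    [[-0.001,0,0.006],[0,0,0],0.035],
    [[-0.001,0,0.006],[0,0,0],0.035],
    [[-0.001,0,0.006],[0,0,0],0.035],
    [[-0.001,0,0.006],[0,0,0],0.035]
  ]
}}

```text
time_s: 17.78
position: [0.4825, 0.085, 0.017]
tool_rot: [[0.972, -0.236, 0.001], [-0.236, -0.972, 0.0], [0.001, -0.0, -1.0]]
force: [-2.4, 1.3, 8.7]
gripper_width: 0.499
```

>>> {"name": "move_arm", "arguments": {
  "moves": [
    [[0,0,-0.02],[0,0,0],0.035],
    [[0,0,-0.04],[0,0,0],0.035],
    [[0,0,-0.06],[0,0,0],0.035],
    [[0,0,-0.08],[0,0,0],0.035],
    [[0,0,-0.08],[0,0,0],0.035],
    [[0,0,-0.08],[0,0,0],0.035],
    [[0,0,-0.08],[0,0,0],0.035],
    [[0,0,-0.08],[0,0,0],0.035]
  ]
}}

```text
time_s: 18.45
position: [0.4815, 0.0849, 0.0951]
tool_rot: [[0.972, -0.236, -0.002], [-0.236, -0.972, -0.0], [-0.002, 0.001, -1.0]]
force: [1.1, -0.1, -0.3]
gripper_width: 0.502
```

Run:
```python
from h import *
s=st();white('w9',.0175);print(tgt([.5715,.2314,.07],-23.8))
```

```text
18.45 [0.4815 0.0849 0.0951] yaw -13.65 F [ 1.1 -0.1 -0.3] T [-0.03 -0.01 -0.03] w 42.9
(571.9, 231.2, -23.8, 64.9, 43.0, 6546, (71, 139))
(438.4, 95.5, -13.6, 99.4, 66.0, 9856, (320, 265))
(array([  52.9, -163.6,   24.9]), array([ 0.1,  0.1, 10.1]))
```

>>> {"name": "move_arm", "arguments": {
  "moves": [
    [[0.0529,-0.1636,0],[0,0,5],0.035],
    [[0.0529,-0.1636,0],[0,0,10.1],0.035],
    [[0.0529,-0.1636,0],[0,0,10.1],0.035],
    [[0.0529,-0.1636,0],[0,0,10.1],0.035],
    [[0.0529,-0.1636,0.01],[0,0,10.1],0.035],
    [[0.0529,-0.1636,0.02],[0,0,10.1],0.035],
    [[0.0529,-0.1636,0.025],[0,0,10.1],0.035],
    [[0.0529,-0.1636,0.025],[0,0,10.1],0.035],
    [[0.0529,-0.1636,0.025],[0,0,10.1],0.035],
    [[0.0529,-0.1636,0.025],[0,0,10.1],0.035],
    [[0.0529,-0.1636,0.025],[0,0,10.1],0.035],
    [[0.0529,-0.1636,0.025],[0,0,10.1],0.035]
  ]
}}

```text
time_s: 19.5
position: [0.5725, 0.2309, 0.072]
tool_rot: [[0.915, -0.403, 0.001], [-0.403, -0.915, 0.0], [0.001, -0.001, -1.0]]
force: [-0.1, -0.4, -1.0]
gripper_width: 0.503
```

Run:
```python
from h import *
s=st();print(tgt([.5715,.2312,.0352],-23.8))
```

```text
19.5 [0.5725 0.2309 0.072 ] yaw -23.8 F [-0.1 -0.4 -1. ] T [ 0.03 -0.    0.01] w 43.0
(array([-1.1,  0.2, 36.8]), array([-0. , -0.1,  0. ]))
```

>>> {"name": "move_arm", "arguments": {
  "moves": [
    [[-0.001,0.0002,0.01],[0,0,0],0.035],
    [[-0.001,0.0002,0.02],[0,0,0],0.035],
    [[-0.001,0.0002,0.03],[0,0,0],0.035],
    [[-0.001,0.0002,0.034],[0,0,0],0.035],
    [[-0.001,0.0002,0.037],[0,0,0],0.035],
    [[-0.001,0.0002,0.0375],[0,0,0],0.035],
    [[-0.001,0.0002,0.0375],[0,0,0],0.035],
    [[-0.001,0.0002,0.0375],[0,0,0],0.06],
    [[-0.001,0.0002,0.0375],[0,0,0],0.07],
    [[-0.001,0.0002,0.0375],[0,0,0],0.07],
    [[-0.001,0.0002,0.0375],[0,0,0],0.07],
    [[-0.001,0.0002,0.0375],[0,0,0],0.075]
  ]
}}

```text
time_s: 20.5
position: [0.5712, 0.2316, 0.0333]
tool_rot: [[0.915, -0.403, -0.0], [-0.403, -0.915, -0.0], [-0.0, 0.0, -1.0]]
force: [0.7, 0.1, 0.0]
gripper_width: 0.878
```

>>> {"name": "move_arm", "arguments": {
  "moves": [
    [[0,0,-0.03],[0,0,0],0.085],
    [[0,0,-0.06],[0,0,0],0.085],
    [[0,0,-0.07],[0,0,7],0.085],
    [[0,0,-0.07],[0,0,7],0.085],
    [[0,0,-0.07],[0,0,7],0.085],
    [[0,0,-0.07],[0,0,7],0.085],
    [[0,0,-0.07],[0,0,7],0.085]
  ]
}}

```text
time_s: 21.08
position: [0.5704, 0.2314, 0.102]
tool_rot: [[0.86, -0.509, -0.003], [-0.509, -0.86, -0.001], [-0.002, 0.002, -1.0]]
force: [0.9, 0.7, 0.3]
gripper_width: 0.995
```

Run:
```python
from h import *
s=st();white('w10',.027);print(s['joint_pos'].round(2))
```

```text
21.08 [0.5704 0.2314 0.102 ] yaw -30.63 F [0.9 0.7 0.3] T [-0.06  0.02  0.01] w 85.0
(572.5, 230.8, -23.7, 68.6, 43.3, 5542, (320, 212))
(359.3, 187.7, 59.1, 21.8, 13.1, 216, (483, 385))
[ 0.26  0.65  1.44 -0.    1.05  2.37]
```

View pics/w10.png

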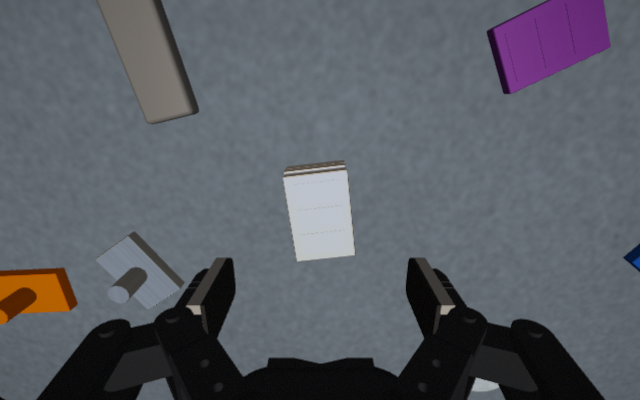

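The pile of three at (320,212) looks well aligned. I'll turn the gripper across and gently square the ends.

>>> {"name": "move_arm", "arguments": {
  "moves": [
    [[0,0,0],[0,0,-49],0.085],
    [[0,0,0],[0,0,-49],0.085],
    [[0,0,0],[0,0,-49],0.085],
    [[0,0,0],[0,0,-49],0.085],
    [[0,0,0],[0,0,-49],0.085],
    [[0,0,0],[0,0,-49],0.085],
    [[0,0,0],[0,0,-49],0.085]
  ]
}}

```text
time_s: 21.72
position: [0.5708, 0.2315, 0.1026]
tool_rot: [[0.947, 0.32, -0.002], [0.32, -0.947, -0.001], [-0.002, -0.0, -1.0]]
force: [0.4, 0.3, -0.6]
gripper_width: 0.996
```

>>> {"name": "move_arm", "arguments": {
  "moves": [
    [[0,0,0],[0,0,-47.9],0.085],
    [[0,0,0],[0,0,-47.9],0.085],
    [[0,0,0],[0,0,-47.9],0.085],
    [[0,0,0],[0,0,-47.9],0.085],
    [[0,0,0],[0,0,-47.9],0.085],
    [[0,0,0],[0,0,-47.9],0.085],
    [[0,0,0],[0,0,-47.9],0.085],
    [[0,0,0],[0,0,-47.9],0.085],
    [[0,0,0],[0,0,-47.9],0.085],
    [[0,0,0],[0,0,-47.9],0.085]
  ]
}}

```text
time_s: 22.55
position: [0.571, 0.2316, 0.1032]
tool_rot: [[0.406, 0.914, -0.001], [0.914, -0.406, -0.0], [-0.001, -0.001, -1.0]]
force: [0.5, -0.0, -0.7]
gripper_width: 0.996
```

Run:
```python
from h import *
s=st();print(tgt([.5716,.2312,.014],66.3))
```

```text
22.55 [0.571  0.2316 0.1032] yaw 66.03 F [ 0.5 -0.  -0.7] T [-0.   -0.04  0.02] w 85.0
(array([-0.1,  0.7, 89.2]), array([-0. ,  0. , -0.3]))
```

>>> {"name": "move_arm", "arguments": {
  "moves": [
    [[0,0.0006,0.03],[0,0,-0.3],0.0854],
    [[0,0.0006,0.06],[0,0,-0.3],0.0854],
    [[0,0.0006,0.08],[0,0,-0.3],0.0854],
    [[0,0.0006,0.086],[0,0,-0.3],0.0854],
    [[0,0.0006,0.086],[0,0,-0.3],0.0854],
    [[0,0.0006,0.086],[0,0,-0.3],0.0854],
    [[0,0.0006,0.086],[0,0,-0.3],0.075],
    [[0,0.0006,0.086],[0,0,-0.3],0.07],
    [[0,0.0006,0.086],[0,0,-0.3],0.062],
    [[0,0.0006,0.086],[0,0,-0.3],0.062],
    [[0,0.0006,0.086],[0,0,-0.3],0.062],
    [[0,0.0006,0.086],[0,0,-0.3],0.062]
  ],
  "force": 25
}}

```text
time_s: 23.55
position: [0.5726, 0.2317, 0.0195]
tool_rot: [[0.4, 0.917, 0.003], [0.917, -0.4, 0.001], [0.002, 0.002, -1.0]]
force: [-0.9, 0.4, 6.7]
gripper_width: 0.77
```

Run:
```python
from h import *
s=st()
```

```text
23.55 [0.5726 0.2317 0.0195] yaw 66.45 F [-0.9  0.4  6.7] T [-0.05  0.15 -0.09] w 65.8
```

>>> {"name": "move_arm", "arguments": {
  "moves": [
    [[0,0,0],[0,0,0],0.078],
    [[0,0,0],[0,0,0],0.078],
    [[0,0,0.004],[0,0,0],0.078],
    [[0,0,0.006],[0,0,0],0.078],
    [[0,0,0.006],[0,0,0],0.078],
    [[0,0,0.006],[0,0,0],0.062],
    [[0,0,0.006],[0,0,0],0.062],
    [[0,0,0.006],[0,0,0],0.062],
    [[0,0,0.006],[0,0,0],0.062],
    [[0,0,0.006],[0,0,0],0.062]
  ]
}}

```text
time_s: 24.38
position: [0.5725, 0.2315, 0.0123]
tool_rot: [[0.4, 0.917, 0.002], [0.917, -0.4, 0.0], [0.001, 0.001, -1.0]]
force: [2.4, -0.4, 5.5]
gripper_width: 0.768
```

Run:
```python
from h import *
s=st()
```

```text
24.38 [0.5725 0.2315 0.0123] yaw 66.44 F [ 2.4 -0.4  5.5] T [ 0.   -0.07 -0.01] w 65.6
```

>>> {"name": "move_arm", "arguments": {
  "moves": [
    [[0,0,0],[0,0,0],0.0854],
    [[0,0,0],[0,0,0],0.0854],
    [[0,0,0],[0,0,0],0.0854],
    [[0,0,0],[0,0,0],0.0854],
    [[0,0,-0.04],[0,0,0],0.0854],
    [[0,0,-0.08],[0,0,0],0.0854],
    [[0,0,-0.1],[0,0,-7],0.0854],
    [[0,0,-0.1],[0,0,-14],0.0854],
    [[0,0,-0.1],[0,0,-21],0.0854],
    [[0,0,-0.1],[0,0,-28],0.0854],
    [[0,0,-0.1],[0,0,-35],0.0854],
    [[0,0,-0.1],[0,0,-42],0.0854]
  ]
}}

```text
time_s: 25.38
position: [0.5715, 0.2314, 0.1116]
tool_rot: [[-0.322, 0.947, -0.001], [0.947, 0.322, -0.0], [-0.0, -0.001, -1.0]]
force: [-0.3, 0.7, -0.1]
gripper_width: 1.004
```

>>> {"name": "move_arm", "arguments": {
  "moves": [
    [[0,0,0],[0,0,-48],0.08],
    [[0,0,0],[0,0,-48],0.08],
    [[0,0,0],[0,0,-48],0.08],
    [[0,0,0],[0,0,-48],0.08],
    [[0,0,0],[0,0,-48],0.08],
    [[0,0,0],[0,0,-48],0.08],
    [[0,0,0],[0,0,-48],0.08],
    [[0,0,0],[0,0,-48],0.08],
    [[0,0,0],[0,0,-48],0.08],
    [[0,0,0],[0,0,-48],0.08],
    [[0,0,0],[0,0,-48],0.08],
    [[0,0,0],[0,0,-48],0.08]
  ]
}}

```text
time_s: 26.38
position: [0.5718, 0.2314, 0.1118]
tool_rot: [[-0.916, 0.401, -0.0], [0.401, 0.916, -0.0], [-0.0, -0.0, -1.0]]
force: [-0.1, 0.2, 0.1]
gripper_width: 0.939
```

Run:
```python
from h import *
s=st();white('w11',.027);print(tgt([.572,.2313,.019],156.4))
```

```text
26.38 [0.5718 0.2314 0.1118] yaw 156.38 F [-0.1  0.2  0.1] T [-0.04  0.02 -0.03] w 80.2
(572.5, 231.6, -23.3, 65.1, 43.3, 4859, (320, 210))
(array([-0.2, -0. , 92.8]), array([-0., -0., -0.]))
```

>>> {"name": "move_arm", "arguments": {
  "moves": [
    [[-0.0005,0,0.03],[0,0,0],0.075],
    [[-0.0005,0,0.06],[0,0,0],0.075],
    [[-0.0005,0,0.08],[0,0,0],0.075],
    [[-0.0005,0,0.09],[0,0,0],0.075],
    [[-0.0005,0,0.093],[0,0,0],0.07],
    [[-0.0005,0,0.093],[0,0,0],0.06],
    [[-0.0005,0,0.093],[0,0,0],0.055],
    [[-0.0005,0,0.093],[0,0,0],0.05],
    [[-0.0005,0,0.093],[0,0,0],0.035],
    [[-0.0005,0,0.093],[0,0,0],0.035],
    [[-0.0005,0,0.093],[0,0,0],0.035],
    [[-0.0005,0,0.093],[0,0,0],0.035]
  ],
  "force": 60
}}

```text
time_s: 27.43
position: [0.5732, 0.2315, 0.0205]
tool_rot: [[-0.917, 0.4, 0.003], [0.4, 0.917, 0.001], [-0.002, 0.002, -1.0]]
force: [-0.4, -0.6, 6.9]
gripper_width: 0.502
```

Run:
```python
from h import *
s=st()
```

```text
27.43 [0.5732 0.2315 0.0205] yaw 156.45 F [-0.4 -0.6  6.9] T [-0.03  0.14 -0.02] w 42.9
```

>>> {"name": "move_arm", "arguments": {
  "moves": [
    [[0,0,0],[0,0,0],0.055],
    [[0,0,0],[0,0,0],0.055],
    [[0,0,0.003],[0,0,0],0.055],
    [[0,0,0.003],[0,0,0],0.055],
    [[0,0,0.003],[0,0,0],0.055],
    [[0,0,0.003],[0,0,0],0.035],
    [[0,0,0.003],[0,0,0],0.035],
    [[0,0,0.003],[0,0,0],0.035],
    [[0,0,0.003],[0,0,0],0.035],
    [[0,0,0.003],[0,0,0],0.035]
  ]
}}

```text
time_s: 28.27
position: [0.5731, 0.2315, 0.0169]
tool_rot: [[-0.917, 0.399, 0.002], [0.399, 0.917, 0.001], [-0.002, 0.001, -1.0]]
force: [-0.9, 0.9, 8.1]
gripper_width: 0.505
```

Run:
```python
from h import *
s=st()
```

```text
28.27 [0.5731 0.2315 0.0169] yaw 156.46 F [-0.9  0.9  8.1] T [-0.08  0.15  0.02] w 43.1
```

>>> {"name": "move_arm", "arguments": {
  "moves": [
    [[0,0,-0.01],[0,0,0],0.035],
    [[0,0,-0.03],[0,0,0],0.035],
    [[0,0,-0.06],[0,0,0],0.035],
    [[0,0,-0.09],[0,0,0],0.035],
    [[0,0,-0.12],[0,0,0],0.035],
    [[0,0,-0.15],[0,0,0],0.035],
    [[0,0,-0.18],[0,0,0],0.035],
    [[0,0,-0.18],[0,0,0],0.035]
  ]
}}

```text
time_s: 28.93
position: [0.5748, 0.232, 0.203]
tool_rot: [[-0.917, 0.399, 0.011], [0.399, 0.917, 0.003], [-0.009, 0.007, -1.0]]
force: [1.1, 1.0, -0.7]
gripper_width: 0.504
```

Run:
```python
from h import *
s=st();print(tgt([.60,-.14,.2],101.4))
```

```text
28.93 [0.5748 0.232  0.203 ] yaw 156.46 F [ 1.1  1.  -0.7] T [ 0.06 -0.04  0.02] w 43.0
(array([-171.7, -330.9,    2.3]), array([ 0.6,  0.3, 55.1]))
```

>>> {"name": "move_arm", "arguments": {
  "moves": [
    [[-0.214,-0.416,-0.01],[0,0,55],0.035],
    [[-0.214,-0.416,-0.01],[0,0,55],0.035],
    [[-0.214,-0.416,-0.01],[0,0,55],0.035],
    [[-0.214,-0.416,-0.01],[0,0,55],0.035],
    [[-0.214,-0.416,-0.01],[0,0,55],0.035],
    [[-0.214,-0.416,-0.01],[0,0,55],0.035],
    [[-0.214,-0.416,-0.01],[0,0,55],0.035],
    [[-0.214,-0.416,-0.01],[0,0,55],0.035],
    [[-0.214,-0.416,-0.01],[0,0,55],0.035],
    [[-0.214,-0.416,-0.01],[0,0,55],0.035],
    [[-0.214,-0.416,-0.01],[0,0,55],0.035],
    [[-0.214,-0.416,-0.01],[0,0,55],0.035]
  ]
}}

```text
time_s: 29.93
position: [0.6014, -0.2422, 0.2053]
tool_rot: [[-0.194, 0.981, -0.0], [0.981, 0.194, -0.003], [-0.002, -0.001, -1.0]]
force: [-0.3, -0.3, -2.2]
gripper_width: 0.503
```

>>> {"name": "move_arm", "arguments": {
  "moves": [
    [[0,0,0],[0,0,0],0.035],
    [[0,0,0],[0,0,0],0.035],
    [[0,0,0],[0,0,0],0.035],
    [[0,0,0],[0,0,0],0.035],
    [[0,0,0],[0,0,0],0.035],
    [[0,0,0],[0,0,0],0.035],
    [[0,0,0],[0,0,0],0.035],
    [[0,0,0],[0,0,0],0.035],
    [[0,0,0],[0,0,0],0.035],
    [[0,0,0],[0,0,0],0.035]
  ]
}}

```text
time_s: 30.77
position: [0.6022, -0.2355, 0.2058]
tool_rot: [[-0.199, 0.98, 0.0], [0.98, 0.199, -0.0], [-0.0, -0.0, -1.0]]
force: [0.2, -0.2, -1.0]
gripper_width: 0.504
```

Run:
```python
from h import *
s=st();c=get_calibration('wrist');im=snap('wrist','w12')
import pickle;pickle.dump(c,open('c12.pkl','wb'))
cv2.imwrite('pics/w12c.png',cv2.resize(im[0:220,180:460],None,fx=2.7,fy=2.7,interpolation=cv2.INTER_CUBIC)[:,:,::-1])
print(proj('wrist',[.598,-.142,.06]))
```

```text
30.77 [ 0.6022 -0.2355  0.2058] yaw 101.46 F [ 0.2 -0.2 -1. ] T [-0.    0.   -0.03] w 43.1
[336.89838878  80.91283886]
```

View pics/w12c.png

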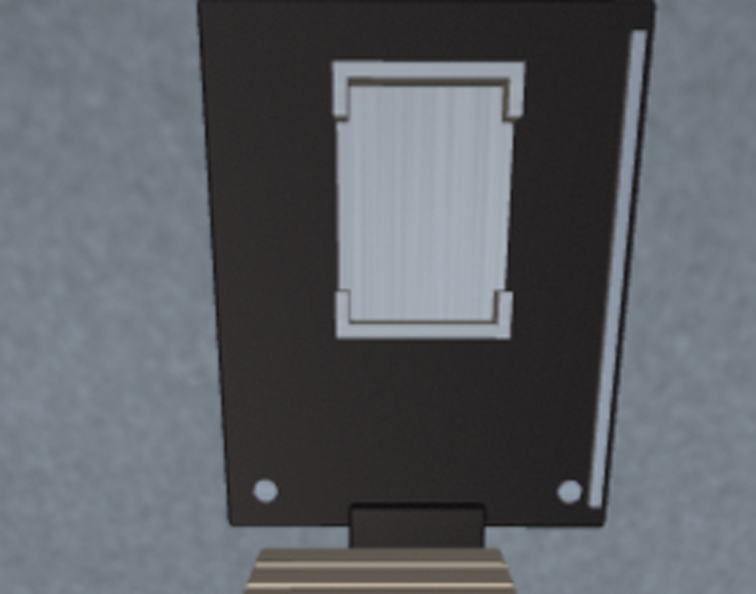

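The holder's rim corners in the crop are (332,62), (525,62), (512,339) and (336,339). It is empty, with the open sides visible left and right.

Run:
```python
from h import *
import pickle;c=pickle.load(open('c12.pkl','rb'))
def W(pts,z): return np.array([unproj('wrist',(x/2.7+180-.3,y/2.7-.3),z,c)[:2]*1000 for x,y in pts])
for n,pts,z in [('rim',[(332,62),(525,62),(512,339),(336,339)],.06),('plate',[(199,1),(655,2),(604,525),(229,525)],.042),('inner-top',[(348,78),(509,78),(498,322),(348,322)],.06),('holes',[(265,491),(569,491)],.042)]:
    w=W(pts,z);print(n,w.round(1).tolist(),'c',w.mean(0).round(1))
    if len(w)==4:
        print('  top len',np.hypot(*(w[1]-w[0])),'side',np.hypot(*(w[2]-w[1])),np.hypot(*(w[3]-w[0])),'yaw top',np.degrees(np.arctan2(*(w[1]-w[0])[::-1])),np.degrees(np.arctan2(*(w[2]-w[3])[::-1])),'sides',np.degrees(np.arctan2(*(w[0]-w[3])[::-1]))-90,np.degrees(np.arctan2(*(w[1]-w[2])[::-1]))-90)
# floor extent
im=cv2.imread('pics/w12.png').astype(int).min(2)
```

```text
rim [[562.6, -105.8], [617.3, -94.7], [633.3, -171.4], [578.0, -182.6]] c [ 597.8 -138.6]
  top len 55.748583737530346 side 78.33323231651292 78.34364340569053 yaw top 11.473454411270172 11.484916288130112 sides 11.32977331912474 11.778521028749779
plate [[518.8, -94.7], [653.7, -67.6], [686.5, -231.0], [551.0, -258.5]] c [ 602.5 -162.9]
  top len 137.57970672339164 side 166.64674892199193 166.9652716495652 yaw top 11.362611494044396 11.494120576909605 sides 11.13432089388185 11.34675961956495
inner-top [[567.9, -108.9], [613.8, -99.6], [627.6, -167.1], [580.8, -176.6]] c [ 597.5 -138. ]
  top len 46.770052420733265 side 68.93418427438581 68.94787909533461 yaw top 11.474054980664574 11.484141582482003 sides 10.760190044841679 11.547792718206765
holes [[562.0, -243.0], [670.3, -221.0]] c [ 616.2 -232. ]
```

```bash
cat >> h.py <<'E'
H=np.array([.5978,-.1384]);YAW=101.45
def ins(th,h,px=.0007,pz=.0169,Lx=0):
    "TCP world for tilt th (deg), low corner height h above floor, pile offset px,pz in tool"
    t=np.radians(th);L=(.066*np.cos(t)-.015*np.tan(t))/2+Lx
    a=.033+px; ys=L-(a*np.cos(t)-pz*np.sin(t)); dn=a*np.sin(t)+pz*np.cos(t)
    y=np.radians(YAW);return np.array([*(H+ys*np.array([np.cos(y),np.sin(y)])),.045+dn+h])
E
python3 - <<'E'
from h import *
s=st();print(ins(18,.035),tgt(ins(18,.035),YAW,-18))
E
```

```text
30.82 [ 0.6022 -0.2356  0.2058] yaw 101.45 F [-0.2  0.2 -1.2] T [-0.   -0.    0.03] w 42.8
[ 0.5973792  -0.13632244  0.10648673] (array([98.3, 15. , 99.3]), array([ -0., -18.,   0.]))
```

>>> {"name": "move_arm", "arguments": {
  "moves": [
    [[0.03,0.005,0],[0,-3,0],0.035],
    [[0.06,0.01,0],[0,-8,0],0.035],
    [[0.09,0.015,0.02],[0,-13,0],0.035],
    [[0.0983,0.015,0.05],[0,-18,0],0.035],
    [[0.0983,0.015,0.08],[0,-18,0],0.035],
    [[0.0983,0.015,0.0993],[0,-18,0],0.035],
    [[0.0983,0.015,0.0993],[0,-18,0],0.035],
    [[0.0983,0.015,0.0993],[0,-18,0],0.035],
    [[0.0983,0.015,0.0993],[0,-18,0],0.035],
    [[0.0983,0.015,0.0993],[0,-18,0],0.035],
    [[0.0983,0.015,0.0993],[0,-18,0],0.035],
    [[0.0983,0.015,0.0993],[0,-18,0],0.035]
  ]
}}

```text
time_s: 31.82
position: [0.598, -0.1368, 0.1078]
tool_rot: [[-0.188, 0.98, 0.063], [0.932, 0.198, -0.303], [-0.31, 0.002, -0.951]]
force: [0.9, -0.3, -1.3]
gripper_width: 0.504
```

Run:
```python
from h import *
s=st();c=get_calibration('wrist');im=snap('wrist','w13')
R=s['tool_rot'];print('tilt',np.degrees(np.arcsin(-R[2,0])),np.degrees(np.arcsin(R[2,1])))
print(tgt(ins(18,.016),YAW,-18))
```

```text
31.82 [ 0.598  -0.1368  0.1078] yaw 101.38 F [ 0.9 -0.3 -1.3] T [0.22 0.02 0.01] w 43.0
tilt 18.057397638023907 0.11893480296557166
(array([ 6.6, -0.4, 18.9]), array([ 0.1,  0. , -0.1]))
```

View pics/w13.png

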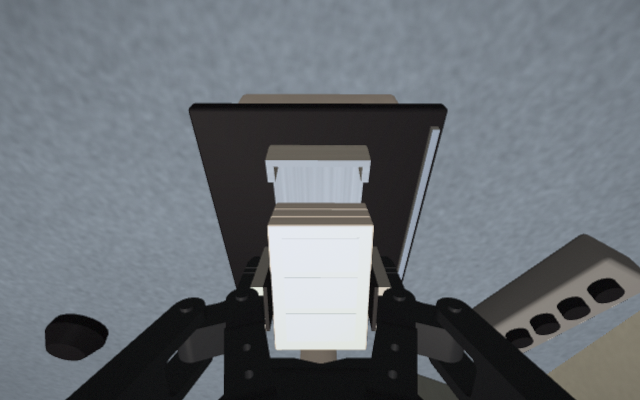

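The pile's low end is at (272–371, 205–225) and the holder's far end wall at (266–370, 147–163). I'll check the lateral alignment numerically.

Run:
```python
from h import *
g=cv2.cvtColor(cv2.imread('pics/w13.png'),cv2.COLOR_BGR2GRAY).astype(float)
def edges(r,lo,hi,t=70):
    p=g[r-1:r+2,lo:hi].mean(0); i=np.where((p[:-1]<t)!=(p[1:]<t))[0]
    return [round(lo+k+(t-p[k])/(p[k+1]-p[k]),2) for k in i]
for r in (149,152,156,160,164,207,211,215,219): print(r,edges(r,240,400))
s=robot.sense();c=get_calibration('wrist')
y=np.radians(YAW);ex=np.array([np.sin(y),-np.cos(y),0]);ey=np.array([np.cos(y),np.sin(y),0]);Hc=np.array([*H,.06])
for sx in(-1,1): print('pred outer far wall top',proj('wrist',Hc+ex*.02775*sx+ey*.039),'inner',proj('wrist',Hc+ex*.02375*sx+ey*.035))
R=s['tool_rot'];
for sx in(-1,1): print('pred pile end bottom',proj('wrist',s['position']+R@[.0337,.022*sx,.0169]),'top',proj('wrist',s['position']+R@[.0337,.022*sx,-.0101]))
```

```text
149 [np.float64(267.66), np.float64(367.44)]
152 [np.float64(266.97), np.float64(368.28)]
156 [np.float64(265.78), np.float64(369.33)]
160 [np.float64(264.29), np.float64(370.57)]
164 [np.float64(264.44), np.float64(370.57)]
207 [np.float64(274.04), np.float64(366.26)]
211 [np.float64(272.68), np.float64(367.73)]
215 [np.float64(270.73), np.float64(369.57)]
219 [np.float64(269.38), np.float64(370.69)]
pred outer far wall top [265.03350938 161.2532672 ] inner [273.36629592 167.75156806]
pred outer far wall top [370.77223416 161.19433962] inner [362.51341204 167.70072174]
pred pile end bottom [273.81094294 201.71474914] top [264.25616085 224.57712164]
pred pile end bottom [363.41613997 201.7825771 ] top [372.24095499 224.66155907]
```

>>> {"name": "move_arm", "arguments": {
  "moves": [
    [[0.0033,-0.0013,0.009],[0,0,0],0.035],
    [[0.0066,-0.0013,0.0189],[0,0,0],0.035],
    [[0.0066,-0.0013,0.0189],[0,0,0],0.035],
    [[0.0066,-0.0013,0.0189],[0,0,0],0.035],
    [[0.0066,-0.0013,0.0189],[0,0,0],0.035],
    [[0.0066,-0.0013,0.0189],[0,0,0],0.035]
  ]
}}

```text
time_s: 32.37
position: [0.5962, -0.1362, 0.0866]
tool_rot: [[-0.189, 0.98, 0.061], [0.932, 0.199, -0.303], [-0.309, 0.0, -0.951]]
force: [-1.3, 0.7, -0.5]
gripper_width: 0.507
```

```bash
sed -i 's/^H=.*/H=np.array([.5978,-.1384])+np.array([-.0009,-.0002]);YAW=101.45/' h.py
python3 - <<'E'
from h import *
s=st();c=get_calibration('wrist');im=snap('wrist','w14')
print(tgt(ins(18,.016),YAW,-18),tgt(ins(18,.0005),YAW,-18))
g=cv2.cvtColor(cv2.imread('pics/w14.png'),cv2.COLOR_BGR2GRAY).astype(float)
def edges(r,lo,hi,t=70):
    p=g[r-1:r+2,lo:hi].mean(0); i=np.where((p[:-1]<t)!=(p[1:]<t))[0]
    return [round(float(lo+k+(t-p[k])/(p[k+1]-p[k])),1) for k in i]
for r in range(160,228,4): print(r,edges(r,240,400))
E
```

```text
32.37 [ 0.5962 -0.1362  0.0866] yaw 101.45 F [-1.3  0.7 -0.5] T [0.21 0.01 0.02] w 43.3
(array([-0.6,  0.2, -0.7]), array([0., 0., 0.])) (array([ 4.2,  0.2, 14.1]), array([0., 0., 0.]))
160 []
164 []
168 [266.7, 374.7]
172 [265.4, 376.3]
176 [264.3, 377.4]
180 [263.3, 378.4]
184 [261.9, 379.7]
188 [261.8, 379.8]
192 [262.4, 379.3]
196 [262.9, 378.7]
200 [263.4, 377.9]
204 [264.1, 377.6]
208 [265.1, 376.6]
212 [271.9, 369.6]
216 [270.1, 370.0]
220 [269.0, 371.2]
224 [266.9, 373.3]
```

Aligned laterally within about 0.3 mm. I'll lower the end along the wall in two stages.

>>> {"name": "move_arm", "arguments": {
  "moves": [
    [[0.001,0.0002,0.003],[0,0,0],0.035],
    [[0.002,0.0002,0.006],[0,0,0],0.035],
    [[0.0024,0.0002,0.0085],[0,0,0],0.035],
    [[0.0024,0.0002,0.0085],[0,0,0],0.035],
    [[0.0024,0.0002,0.0085],[0,0,0],0.035]
  ]
}}

```text
time_s: 32.83
position: [0.5962, -0.1364, 0.0773]
tool_rot: [[-0.189, 0.98, 0.061], [0.932, 0.199, -0.303], [-0.309, -0.001, -0.951]]
force: [-0.8, 0.1, 0.0]
gripper_width: 0.504
```

Run:
```python
from h import *
s=st()
print(tgt(ins(18,.0005),YAW,-18))
```

```text
32.83 [ 0.5962 -0.1364  0.0773] yaw 101.46 F [-0.8  0.1  0. ] T [ 0.18  0.04 -0.  ] w 43.1
(array([1.5, 0.3, 5.1]), array([-0., -0.,  0.]))
```

>>> {"name": "move_arm", "arguments": {
  "moves": [
    [[0.0005,0.0002,0.002],[0,0,0],0.035],
    [[0.001,0.0002,0.0035],[0,0,0],0.035],
    [[0.0015,0.0002,0.0051],[0,0,0],0.035],
    [[0.0015,0.0002,0.0051],[0,0,0],0.035],
    [[0.0015,0.0002,0.0051],[0,0,0],0.035],
    [[0.0015,0.0002,0.0051],[0,0,0],0.035]
  ]
}}

```text
time_s: 33.33
position: [0.5966, -0.1365, 0.0724]
tool_rot: [[-0.189, 0.98, 0.061], [0.932, 0.199, -0.303], [-0.309, 0.0, -0.951]]
force: [-0.1, -0.7, -0.5]
gripper_width: 0.507
```

Run:
```python
from h import *
s=st()
for th in (15,12,9,6,3,0): print(th,[a.tolist() for a in tgt(ins(th,.0005),YAW,-th)])
```

```text
33.33 [ 0.5966 -0.1365  0.0724] yaw 101.45 F [-0.1 -0.7 -0.5] T [0.21 0.05 0.04] w 43.3
15 [[0.2, -0.1, 1.9], [0.0, 3.0, 0.0]]
12 [[0.2, -0.1, 3.4], [0.0, 6.0, 0.0]]
9 [[0.3, -0.1, 5.1], [0.0, 9.0, 0.0]]
6 [[0.3, -0.1, 6.8], [0.0, 12.0, 0.0]]
3 [[0.4, -0.1, 8.5], [0.0, 15.0, 0.0]]
0 [[0.4, -0.1, 10.3], [0.0, 18.0, 0.0]]
```

>>> {"name": "move_arm", "arguments": {
  "moves": [
    [[0.0002,0,0.001],[0,1.5,0],0.035],
    [[0.0002,0,0.0019],[0,3,0],0.035],
    [[0.0002,0,0.0034],[0,6,0],0.035],
    [[0.0003,0,0.0051],[0,9,0],0.035],
    [[0.0003,0,0.0068],[0,12,0],0.035],
    [[0.0003,0,0.0068],[0,12,0],0.035],
    [[0.0003,0,0.0068],[0,12,0],0.035],
    [[0.0003,0,0.0068],[0,12,0],0.035]
  ]
}}

```text
time_s: 34.0
position: [0.5967, -0.1383, 0.0657]
tool_rot: [[-0.198, 0.98, 0.021], [0.975, 0.199, -0.104], [-0.106, -0.0, -0.994]]
force: [-0.0, 0.5, -1.5]
gripper_width: 0.506
```

Run:
```python
from h import *
s=st()
for th in (3,0): print(th,[a.tolist() for a in tgt(ins(th,.0005),YAW,-th)])
```

```text
34.0 [ 0.5967 -0.1383  0.0657] yaw 101.46 F [-0.   0.5 -1.5] T [ 0.06 -0.01 -0.01] w 43.3
3 [[-0.4, 0.1, 1.6], [-0.0, 3.1, 0.0]]
0 [[-0.7, 0.1, 3.4], [-0.0, 6.1, 0.0]]
```

>>> {"name": "move_arm", "arguments": {
  "moves": [
    [[-0.0003,0,0.0008],[0,1.5,0],0.035],
    [[-0.0004,0,0.0016],[0,3.1,0],0.035],
    [[-0.0006,0,0.0025],[0,4.6,0],0.035],
    [[-0.0007,0,0.0034],[0,6.1,0],0.035],
    [[-0.0007,0,0.0036],[0,6.1,0],0.035],
    [[-0.0007,0,0.0038],[0,6.1,0],0.035],
    [[-0.0007,0,0.0038],[0,6.1,0],0.035],
    [[-0.0007,0,0.0038],[0,6.1,0],0.035]
  ]
}}

```text
time_s: 34.67
position: [0.597, -0.1389, 0.0621]
tool_rot: [[-0.199, 0.98, -0.0], [0.98, 0.199, 0.001], [0.001, -0.0, -1.0]]
force: [0.5, 0.4, -1.1]
gripper_width: 0.506
```

Run:
```python
from h import *
s=st(); im=snap('wrist','w15')
```

```text
34.67 [ 0.597  -0.1389  0.0621] yaw 101.49 F [ 0.5  0.4 -1.1] T [ 0.02  0.01 -0.02] w 43.2
```

View pics/w15.png

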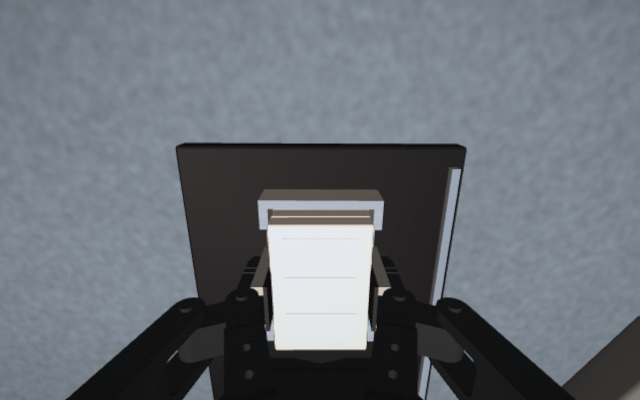

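The pile lies flat between the end walls (268–372, 215–350) with no side force. I'll settle it onto the floor and release.

>>> {"name": "move_arm", "arguments": {
  "moves": [
    [[0,0,0.0007],[0,0,0],0.035],
    [[0,0,0.0012],[0,0,0],0.035],
    [[0,0,0.0012],[0,0,0],0.035],
    [[0,0,0.0012],[0,0,0],0.055],
    [[0,0,0.0012],[0,0,0],0.055],
    [[0,0,0.0012],[0,0,0],0.06],
    [[0,0,0.0012],[0,0,0],0.06],
    [[0,0,-0.01],[0,0,0],0.06],
    [[0,0,-0.03],[0,0,0],0.06],
    [[0,0,-0.06],[0,0,0],0.06],
    [[0,0,-0.1],[0,0,0],0.07],
    [[0,0,-0.13],[0,0,0],0.07]
  ]
}}

```text
time_s: 35.72
position: [0.5975, -0.1398, 0.1955]
tool_rot: [[-0.199, 0.98, 0.002], [0.98, 0.199, 0.001], [0.0, 0.002, -1.0]]
force: [0.5, 0.2, -0.6]
gripper_width: 0.819
```

>>> {"name": "move_arm", "arguments": {
  "moves": [
    [[-0.06,0,-0.13],[0,0,0],0.07],
    [[-0.06,0,-0.13],[0,0,0],0.07],
    [[-0.06,0,-0.13],[0,0,0],0.07],
    [[-0.06,0,-0.13],[0,0,0],0.07],
    [[-0.06,0,-0.13],[0,0,0],0.07],
    [[-0.06,0,-0.13],[0,0,0],0.07],
    [[-0.06,0,-0.13],[0,0,0],0.07],
    [[-0.06,0,-0.13],[0,0,0],0.07],
    [[-0.06,0,-0.13],[0,0,0],0.07],
    [[-0.06,0,-0.13],[0,0,0],0.07],
    [[-0.06,0,-0.13],[0,0,0],0.07]
  ]
}}

```text
time_s: 36.63
position: [0.6091, -0.1982, 0.3213]
tool_rot: [[-0.199, 0.98, -0.001], [0.98, 0.199, 0.002], [0.002, -0.001, -1.0]]
force: [0.5, 0.0, 0.0]
gripper_width: 0.819
```

Run:
```python
from h import *
s=st(); white('w16',.072,thr=200); print(proj('wrist',[*H,.072]))
```

```text
36.63 [ 0.6091 -0.1982  0.3213] yaw 101.48 F [0.5 0.  0. ] T [ 0.03  0.01 -0.01] w 70.0
(597.9, -138.5, -78.4, 63.9, 43.0, 2050, (321, 112))
[319.80058799 112.55065458]
```

The pile is in the holder at (597.9, -138.5), which matches the target. Now the weight.

>>> {"name": "move_arm", "arguments": {
  "moves": [
    [[0.25,0.046,0.01],[0,0,0],0.07],
    [[0.25,0.046,0.01],[0,0,0],0.07],
    [[0.25,0.046,0.01],[0,0,0],0.07],
    [[0.25,0.046,0.01],[0,0,0],0.07],
    [[0.25,0.046,0.01],[0,0,0],0.07],
    [[0.25,0.046,0.01],[0,0,0],0.07],
    [[0.519,0.096,0.02],[0,0,0],0.07],
    [[0.519,0.096,0.02],[0,0,0],0.07],
    [[0.519,0.096,0.02],[0,0,0],0.07],
    [[0.519,0.096,0.02],[0,0,0],0.07],
    [[0.519,0.096,0.02],[0,0,0],0.07],
    [[0.519,0.096,0.02],[0,0,0],0.07]
  ]
}}

```text
time_s: 37.68
position: [0.6001, 0.3031, 0.3038]
tool_rot: [[-0.199, 0.98, -0.0], [0.98, 0.199, 0.002], [0.002, 0.0, -1.0]]
force: [0.7, 0.9, -0.1]
gripper_width: 0.818
```

>>> {"name": "move_arm", "arguments": {
  "moves": [
    [[0,0,0],[0,0,0],0.07],
    [[0,0,0],[0,0,0],0.07],
    [[0,0,0],[0,0,0],0.07],
    [[0,0,0],[0,0,0],0.07],
    [[0,0,0],[0,0,0],0.07],
    [[0,0,0],[0,0,0],0.07],
    [[0,0,0],[0,0,0],0.07],
    [[0,0,0],[0,0,0],0.07],
    [[0,0,0],[0,0,0],0.07],
    [[0,0,0],[0,0,0],0.07]
  ]
}}

```text
time_s: 38.52
position: [0.6007, 0.3008, 0.3039]
tool_rot: [[-0.198, 0.98, -0.0], [0.98, 0.198, 0.002], [0.002, 0.0, -1.0]]
force: [-0.1, -0.3, 0.3]
gripper_width: 0.82
```

Run:
```python
from h import *
import pickle
s=st(); c=get_calibration('wrist');pickle.dump(c,open('c17.pkl','wb'));im=snap('wrist','w17')
u,v=proj('wrist',[.599,.389,.01]);print(u,v);u0,v0=int(u)-100,max(0,int(v)-75);print('crop',u0,v0)
cv2.imwrite('pics/w17c.png',cv2.resize(im[v0:v0+150,u0:u0+200],None,fx=4,fy=4,interpolation=cv2.INTER_CUBIC)[:,:,::-1])
```

```text
38.52 [0.6007 0.3008 0.3039] yaw 101.43 F [-0.1 -0.3  0.3] T [-0.01 -0.01 -0.07] w 70.0
332.0681179887611 89.50041787916913
crop 232 14
```

View pics/w17c.png

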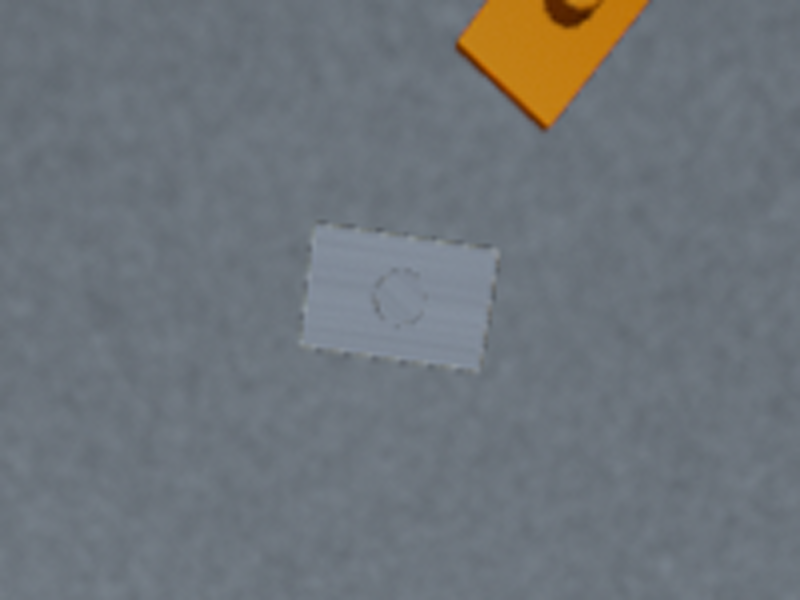

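The steel weight is seen from straight above: corners at (315,222), (498,247), (480,372) and (303,345), knob at (399,298).

Run:
```python
from h import *
import pickle;c=pickle.load(open('c17.pkl','rb'))
w=np.array([unproj('wrist',(x/4+232-.4,y/4+14-.4),.01,c)[:2]*1000 for x,y in [(315,222),(498,247),(480,372),(303,345)]])
print(w.mean(0),[np.hypot(*(w[i]-w[i-1])).round(1) for i in range(4)],[np.degrees(np.arctan2(*(a)[::-1])).round(1) for a in (w[1]-w[0],w[2]-w[3],w[0]-w[3],w[1]-w[2])])
k=unproj('wrist',(399/4+232-.4,298/4+14-.4),.036,c);print('knob',k)
yaw=np.degrees(np.arctan2(*((w[1]-w[0])+(w[2]-w[3]))[::-1]));print(yaw)
P=w.mean(0)/1000
print(tgt([*P,.09],yaw+90),tgt([*P,.032],yaw+90))
```

```text
[597.81510246 390.54641412] [np.float64(37.3), np.float64(58.6), np.float64(38.5), np.float64(58.7)] [np.float64(4.2), np.float64(3.2), np.float64(94.8), np.float64(94.8)]
knob [0.59697122 0.39001447 0.036     ]
3.7085541717372004
(array([ 88.1,  15. , 214. ]), array([-0. , -0.1,  7.7])) (array([ 88.,  15., 272.]), array([-0. , -0.1,  7.7]))
```

>>> {"name": "move_arm", "arguments": {
  "moves": [
    [[0.044,0.0075,0.04],[0,0,4],0.06],
    [[0.0878,0.0147,0.08],[0,0,7.1],0.06],
    [[0.0878,0.0147,0.12],[0,0,7.1],0.05],
    [[0.0878,0.0147,0.16],[0,0,7.1],0.05],
    [[0.0878,0.0147,0.2],[0,0,7.1],0.05],
    [[0.0878,0.0147,0.225],[0,0,7.1],0.05],
    [[0.0878,0.0147,0.23],[0,0,7.1],0.05],
    [[0.0878,0.0147,0.23],[0,0,7.1],0.05],
    [[0.0878,0.0147,0.23],[0,0,7.1],0.05],
    [[0.0878,0.0147,0.23],[0,0,7.1],0.05],
    [[0.0878,0.0147,0.23],[0,0,7.1],0.05]
  ]
}}

```text
time_s: 39.48
position: [0.5994, 0.391, 0.0778]
tool_rot: [[-0.076, 0.997, 0.005], [0.997, 0.076, 0.004], [0.004, 0.006, -1.0]]
force: [0.2, 0.1, 0.5]
gripper_width: 0.585
```

Run:
```python
from h import *
import pickle
s=st();print(tgt([.5974,.3903,.032],94.3)); c=get_calibration('wrist');pickle.dump(c,open('c18.pkl','wb'));im=snap('wrist','w18')
cv2.imwrite('pics/w18c.png',cv2.resize(im[120:320,200:440],None,fx=3,fy=3,interpolation=cv2.INTER_CUBIC)[:,:,::-1])
for q in look_for('wrist','weight')[:2]: print(q)
```

```text
39.48 [0.5994 0.391  0.0778] yaw 94.33 F [0.2 0.1 0.5] T [ 0.01  0.03 -0.02] w 50.0
(array([-0.7, -2.3, 45.8]), array([ 0.3, -0.2,  0. ]))
{'point': [315.0, 221.7], 'confidence': 0.62}
{'point': [383.8, 77.9], 'confidence': 0.58}
```

View pics/w18c.png

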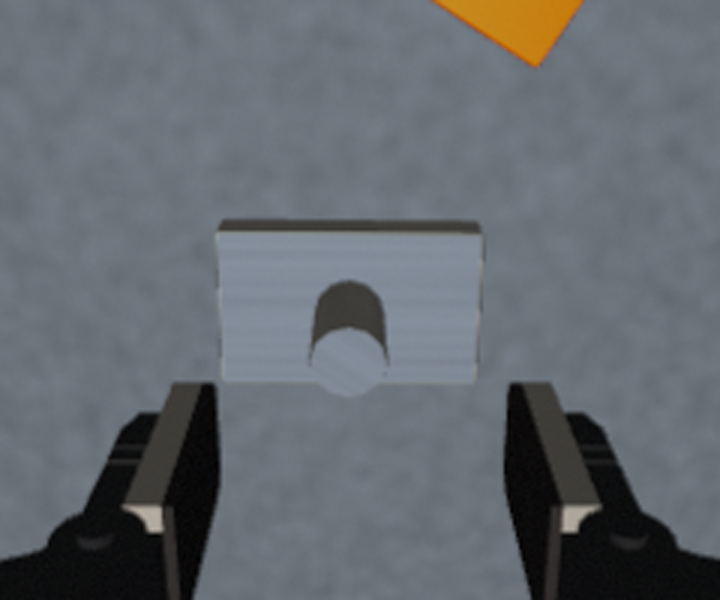

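The weight is seen square between the fingers: plate corners (218,232), (482,233), (476,381) and (222,381), knob at (349,361).

Run:
```python
from h import *
import pickle;c=pickle.load(open('c18.pkl','rb'))
w=np.array([unproj('wrist',(x/3+200-.3,y/3+120-.3),.01,c)[:2]*1000 for x,y in [(218,232),(482,233),(476,381),(222,381)]])
print(w.mean(0),[np.hypot(*(w[i]-w[i-1])).round(1) for i in range(4)],[np.degrees(np.arctan2(*(a)[::-1])).round(1) for a in (w[1]-w[0],w[2]-w[3],w[0]-w[3],w[1]-w[2])])
k=unproj('wrist',(349/3+200-.3,361/3+120-.3),.036,c);print('knob',k)
P=(w.mean(0)/1000+k[:2])/2; s=st();print(tgt([*P,.032],94.1))
```

```text
[597.69557272 390.88145542] [np.float64(37.0), np.float64(58.5), np.float64(36.8), np.float64(59.7)] [np.float64(4.0), np.float64(4.2), np.float64(92.9), np.float64(94.6)]
knob [0.59776415 0.39096046 0.036     ]
39.58 [0.5987 0.3907 0.0768] yaw 94.34 F [-0.4 -0.4  0.7] T [-0.   -0.01  0.04] w 49.8
(array([ 0.1, -1.1, 44.8]), array([ 0.2, -0.2,  0.2]))
```

>>> {"name": "move_arm", "arguments": {
  "moves": [
    [[0,-0.0008,0.015],[0,0,0.2],0.05],
    [[0,-0.0008,0.03],[0,0,0.2],0.05],
    [[0,-0.0008,0.04],[0,0,0.2],0.05],
    [[0,-0.0008,0.042],[0,0,0.2],0.05],
    [[0,-0.0008,0.042],[0,0,0.2],0.035],
    [[0,-0.0008,0.042],[0,0,0.2],0.025],
    [[0,-0.0008,0.042],[0,0,0.2],0.008],
    [[0,-0.0008,0.042],[0,0,0.2],0.008],
    [[0,-0.0008,0.042],[0,0,0.2],0.008],
    [[0,-0.0008,0.042],[0,0,0.2],0.008],
    [[0,-0.0008,0.042],[0,0,0.2],0.008]
  ],
  "force": 60
}}

```text
time_s: 40.5
position: [0.5975, 0.3906, 0.0334]
tool_rot: [[-0.072, 0.997, 0.002], [0.997, 0.072, 0.003], [0.003, 0.002, -1.0]]
force: [0.2, -0.6, 6.4]
gripper_width: 0.16
```

Run:
```python
from h import *
s=st()
```

```text
40.5 [0.5975 0.3906 0.0334] yaw 94.15 F [ 0.2 -0.6  6.4] T [-0.07  0.15  0.02] w 13.7
```

>>> {"name": "move_arm", "arguments": {
  "moves": [
    [[0,0,-0.02],[0,0,0],0.008],
    [[0,0,-0.05],[0,0,0],0.008],
    [[0,0,-0.08],[0,0,0],0.008],
    [[0,0,-0.12],[0,0,0],0.008],
    [[0,0,-0.16],[0,0,0],0.008],
    [[0,0,-0.19],[0,0,0],0.008],
    [[0,0,-0.19],[0,0,0],0.008],
    [[0,0,-0.19],[0,0,0],0.008]
  ]
}}

```text
time_s: 41.17
position: [0.5972, 0.3903, 0.224]
tool_rot: [[-0.072, 0.997, 0.003], [0.997, 0.072, 0.003], [0.003, 0.003, -1.0]]
force: [0.0, 1.0, -3.5]
gripper_width: 0.163
```

Run:
```python
from h import *
s=st();print(s['joint_pos'].round(2))
print(tgt([.5979,-.1385,.17],11.5))
```

```text
41.17 [0.5972 0.3903 0.224 ] yaw 94.16 F [ 0.   1.  -3.5] T [ 0.01 -0.01  0.01] w 13.9
[0.47 0.72 0.95 0.   1.47 0.4 ]
(array([-527.6,  -37.9,   52.3]), array([ 0. , -0.3, 82.7]))
```

>>> {"name": "move_arm", "arguments": {
  "moves": [
    [[-0.26,-0.019,0.02],[0,0,41],0.008],
    [[-0.26,-0.019,0.02],[0,0,41],0.008],
    [[-0.26,-0.019,0.02],[0,0,41],0.008],
    [[-0.26,-0.019,0.02],[0,0,41],0.008],
    [[-0.26,-0.019,0.02],[0,0,41],0.008],
    [[-0.26,-0.019,0.02],[0,0,41],0.008],
    [[-0.528,-0.038,0.04],[0,0,82.6],0.008],
    [[-0.528,-0.038,0.04],[0,0,82.6],0.008],
    [[-0.528,-0.038,0.04],[0,0,82.6],0.008],
    [[-0.528,-0.038,0.04],[0,0,82.6],0.008],
    [[-0.528,-0.038,0.04],[0,0,82.6],0.008],
    [[-0.528,-0.038,0.04],[0,0,82.6],0.008]
  ]
}}

```text
time_s: 42.17
position: [0.5954, -0.1101, 0.1808]
tool_rot: [[0.981, 0.194, -0.005], [0.194, -0.981, 0.003], [-0.004, -0.004, -1.0]]
force: [1.2, 0.2, -1.7]
gripper_width: 0.165
```

Run:
```python
from h import *
s=st();print(tgt([.5979,-.1385,.13],11.6))
```

```text
42.17 [ 0.5954 -0.1101  0.1808] yaw 11.19 F [ 1.2  0.2 -1.7] T [-0.   -0.08 -0.03] w 14.1
(array([-2.8, 28.6, 50.7]), array([-0.2,  0.2, -0.4]))
```

>>> {"name": "move_arm", "arguments": {
  "moves": [
    [[0,0,0],[0,0,0],0.008],
    [[0,0,0],[0,0,0],0.008],
    [[0,0,0],[0,0,0],0.008],
    [[0,0,0],[0,0,0],0.008],
    [[0,0,0],[0,0,0],0.008],
    [[0,0,0],[0,0,0],0.008]
  ]
}}

```text
time_s: 42.67
position: [0.5971, -0.1071, 0.1833]
tool_rot: [[0.979, 0.203, -0.001], [0.203, -0.979, 0.002], [-0.0, -0.002, -1.0]]
force: [0.8, 0.5, -1.7]
gripper_width: 0.16
```

Run:
```python
from h import *
s=st();print(tgt([.5979,-.1385,.13],11.6))
```

```text
42.67 [ 0.5971 -0.1071  0.1833] yaw 11.69 F [ 0.8  0.5 -1.7] T [ 0.03 -0.02  0.03] w 13.6
(array([-5.5, 31.1, 53.3]), array([-0.1,  0. ,  0.1]))
```

>>> {"name": "move_arm", "arguments": {
  "moves": [
    [[-0.0055,0.0311,0],[0,0,0],0.008],
    [[-0.0055,0.0311,0.02],[0,0,0],0.008],
    [[-0.0055,0.0311,0.04],[0,0,0],0.008],
    [[-0.0055,0.0311,0.053],[0,0,0],0.008],
    [[-0.0055,0.0311,0.053],[0,0,0],0.008],
    [[-0.0055,0.0311,0.053],[0,0,0],0.008],
    [[-0.0055,0.0311,0.053],[0,0,0],0.008],
    [[-0.0055,0.0311,0.053],[0,0,0],0.008]
  ]
}}

```text
time_s: 43.33
position: [0.5987, -0.1398, 0.1318]
tool_rot: [[0.98, 0.201, 0.002], [0.201, -0.98, 0.001], [0.002, -0.0, -1.0]]
force: [-0.7, -0.4, -1.3]
gripper_width: 0.163
```

Run:
```python
from h import *
s=st();print(tgt([.5979,-.1385,.106],11.6)); im=snap('wrist','w19')
g=im[120:330,180:460]; cv2.imwrite('pics/w19c.png',cv2.resize(g,None,fx=2.8,fy=2.8,interpolation=cv2.INTER_CUBIC)[:,:,::-1])
```

```text
43.33 [ 0.5987 -0.1398  0.1318] yaw 11.59 F [-0.7 -0.4 -1.3] T [-0.07  0.   -0.05] w 13.9
(array([-0.5, -1.5, 25.8]), array([-0. , -0.1, -0. ]))
```

View pics/w19c.png

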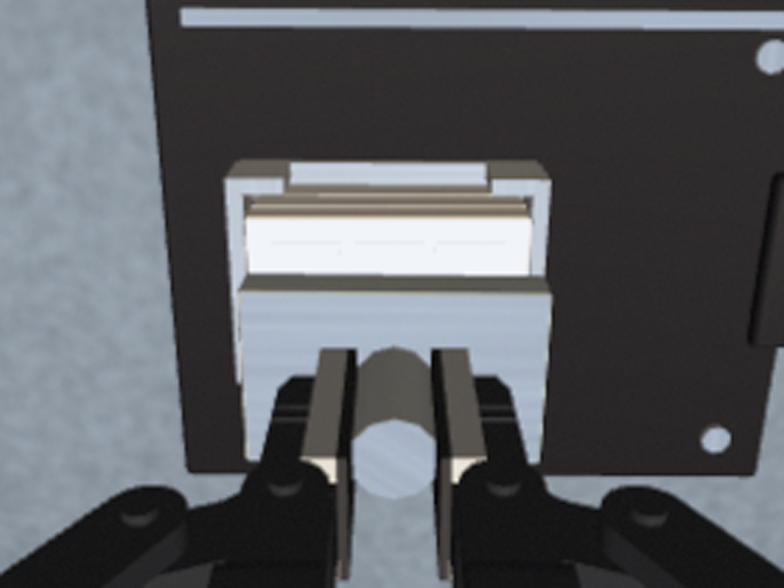

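The weight hangs square over the pile. I'll shift 1.5 mm and lower it.

>>> {"name": "move_arm", "arguments": {
  "moves": [
    [[-0.0005,-0.0015,0.008],[0,0,0],0.008],
    [[-0.0005,-0.0015,0.015],[0,0,0],0.008],
    [[-0.0005,-0.0015,0.02],[0,0,0],0.008],
    [[-0.0005,-0.0015,0.0235],[0,0,0],0.008],
    [[-0.0005,-0.0015,0.0235],[0,0,0],0.008],
    [[-0.0005,-0.0015,0.0235],[0,0,0],0.008],
    [[-0.0005,-0.0015,0.0235],[0,0,0],0.008],
    [[-0.0005,-0.0015,0.0235],[0,0,0],0.008]
  ]
}}

```text
time_s: 44.05
position: [0.5972, -0.1387, 0.1071]
tool_rot: [[0.98, 0.2, -0.0], [0.2, -0.98, 0.001], [0.0, -0.001, -1.0]]
force: [-0.5, 0.0, -2.5]
gripper_width: 0.159
```

Run:
```python
from h import *
s=st();print(tgt([.5979,-.1385,.1054],11.6))
```

```text
44.05 [ 0.5972 -0.1387  0.1071] yaw 11.55 F [-0.5  0.  -2.5] T [-0.    0.04 -0.05] w 13.6
(array([ 0.7, -0. ,  1.7]), array([-0.1, -0. , -0. ]))
```

>>> {"name": "move_arm", "arguments": {
  "moves": [
    [[0.0005,0,0.001],[0,0,0],0.008],
    [[0.0005,0,0.0018],[0,0,0],0.008],
    [[0.0005,0,0.0018],[0,0,0],0.008],
    [[0.0005,0,0.0018],[0,0,0],0.008],
    [[0.0005,0,0.0018],[0,0,0],0.008]
  ]
}}

```text
time_s: 44.47
position: [0.5977, -0.1385, 0.1054]
tool_rot: [[0.98, 0.2, 0.0], [0.2, -0.98, 0.001], [0.001, -0.001, -1.0]]
force: [-0.5, -0.5, 0.8]
gripper_width: 0.16
```

Run:
```python
from h import *
s=st()
```

```text
44.47 [ 0.5977 -0.1385  0.1054] yaw 11.55 F [-0.5 -0.5  0.8] T [ 0.02  0.07 -0.04] w 13.7
```

The force went from -2.5 to +0.8 N, so the weight now rests on the pile. Releasing and retreating.

>>> {"name": "move_arm", "arguments": {
  "moves": [
    [[0,0,0],[0,0,0],0.025],
    [[0,0,0],[0,0,0],0.035],
    [[0,0,0],[0,0,0],0.045],
    [[0,0,0],[0,0,0],0.05],
    [[0,0,0],[0,0,0],0.05],
    [[0,0,-0.02],[0,0,0],0.05],
    [[0,0,-0.05],[0,0,0],0.05],
    [[0,0,-0.09],[0,0,0],0.05],
    [[0,0,-0.13],[0,0,0],0.05],
    [[-0.02,0.02,-0.17],[0,0,0],0.05],
    [[-0.04,0.05,-0.2],[0,0,0],0.05],
    [[-0.04,0.05,-0.2],[0,0,0],0.05]
  ]
}}

```text
time_s: 45.47
position: [0.5684, -0.1991, 0.3107]
tool_rot: [[0.98, 0.199, 0.007], [0.199, -0.98, -0.004], [0.006, 0.005, -1.0]]
force: [0.3, -1.0, -0.7]
gripper_width: 0.587
```

>>> {"name": "move_arm", "arguments": {
  "moves": [
    [[0,0,0],[0,0,0],0.05],
    [[0,0,0],[0,0,0],0.05],
    [[0,0,0],[0,0,0],0.05],
    [[0,0,0],[0,0,0],0.05],
    [[0,0,0],[0,0,0],0.05],
    [[0,0,0],[0,0,0],0.05],
    [[0,0,0],[0,0,0],0.05],
    [[0,0,0],[0,0,0],0.05],
    [[0,0,0],[0,0,0],0.05]
  ]
}}

```text
time_s: 46.22
position: [0.5685, -0.1957, 0.3049]
tool_rot: [[0.98, 0.2, -0.0], [0.2, -0.98, 0.002], [-0.0, -0.002, -1.0]]
force: [0.1, 0.1, -0.3]
gripper_width: 0.588
```

Run:
```python
from h import *
s=st();c=get_calibration('wrist');im=snap('wrist','w20')
p=lambda P:proj('wrist',P).round(1)
y=np.radians(11.5);ex=np.array([np.cos(y),np.sin(y),0]);ey=np.array([-np.sin(y),np.cos(y),0]);B=np.array([.5979,-.1385,0])
# expected corners of weight plate top (z .082), knob top .108, pile top corners .072
print('weight pred',[p(B+ex*a*.019+ey*b*.030+[0,0,.082]).tolist() for a,b in((1,1),(1,-1),(-1,-1),(-1,1))])
print('knob top pred',p(B+[0,0,.108]));print('pile pred',[p(B+ex*a*.022+ey*b*.033+[0,0,.072]).tolist() for a,b in((1,1),(1,-1),(-1,-1),(-1,1))])
print('net',[(np.round(r['point']).tolist(),round(r['confidence'],2)) for r in look_for('wrist','weight')],'knob',[np.round(r['point']).tolist() for r in look_for('wrist','knob_mid')])
g=im.astype(int);mn=g.min(2);u,v=map(int,p(B+[0,0,.08]))
m=np.zeros(mn.shape,bool);m[v-55:v+55,u-65:u+65]=True
lo=mn[v-55:v+55:4,u-65:u+65:4];print(u,v);print('\n'.join(' '.join(f'{x:3d}' for x in r) for r in lo))
C=np.array([.6215,-.2719]);
a=np.radians(11.45);R=np.array([[np.cos(a),-np.sin(a)],[np.sin(a),np.cos(a)]]);C=np.array([.5978,-.1384])+R@[0,-.135]
for q in(2.1,2.25,2.4):print('crank knob pred',q,p([*(C+R@(np.array([np.cos(q),-np.sin(q)])*.04)),.1435]))
```

```text
46.22 [ 0.5685 -0.1957  0.3049] yaw 11.56 F [ 0.1  0.1 -0.3] T [0.03 0.01 0.05] w 50.3
weight pred [[247.8, 115.8], [302.3, 115.9], [302.9, 150.2], [250.4, 150.1]]
knob top pred [272.4 136.6]
pile pred [[246.9, 112.3], [305.4, 112.4], [305.9, 151.1], [249.9, 151.1]]
net [([276.0, 134.0], 0.68)] knob [[438.0, 168.0]]
276 133
120 120 117 117 121  39  39  38  40  41  39  40  41  42  42  42  43  43  44  46  44  46  45  46  45  47  48  48  48  47  49  50  51
119 119 117 119 122  37  39  40  41  40  39  41  40  41  42  42  44  45  44  46  44  46  45  46  47  46  47  48  50  48  50  51  50
123 122 118 120 125  37  39  40  40  39  41  41  41  43  42  43  43  44  44  44  45  47  45  46  47  46  47  50  50  48  50  50  51
126 124 125 123 122  38  37  37  40  39  41  40  41  40  43  43  43  45  42  45  45  45  45  47  48  47  48  48  49  51  50  50  50
128 120 122 127 125  37  40  39  40  40  40  42  41  42  42  44  43  43  43  45  45  46  46  47  48  46  48  49  48  49  51  49  52
124 119 121 122 122  33  37  39  40  38  41  41  41  43  42  42  43  44  45  45  45  45  45  46  48  47  48  48  4
[... 2324 characters left out ...]
2  43  44  44  44  45  45  47  47  48  49  48  49  50  49  51  52  52
120 123 126 127 123 122 118  38  39  39  40  41  40  42  42  42  43  42  45  45  45  46  46  47  47  47  49  50  50  51  51  52  52
121 125 122 125 120 123 120  38  38  40  40  40  41  41  42  43  44  44  46  46  45  47  47  48  50  48  48  50  51  48  51  52  52
124 125 128 125 119 128 124  49  49  49  49  49  51  50  53  37  37  39  39  40  42  41  40  40  41  42  43  46  47  47  47  49  49
122 123 126 120 124 122 126 125 122 121 122 120 115 115 122 125 121 123 121 124 126 122 123 123 124 124 120 122 125 122 121 122 123
crank knob pred 2.1 [445.5 163.8]
crank knob pred 2.25 [441.2 168.8]
crank knob pred 2.4 [436.3 173.2]
```

```bash
python3 -c "
from h import *
st();print(robot.job_done())"
```

```text
46.37 [ 0.5684 -0.1958  0.3051] yaw 11.55 F [-0.2  0.   0.5] T [ 0.02 -0.    0.02] w 50.1
the job is handed in; nothing more can be done
None
```

I finished all three steps in the order asked and handed the job in at 46 s.

- **Crank:** I led the knob clockwise from q ≈ 1.0 to about 14.8 rad. By the given leg travel, that is about 1.2 rad past the foot touching, inside the firm-but-not-forced range. The final picture puts the crank at the same angle. I set this from the angle alone. The force readings did not show the crank growing heavier clearly enough to confirm it separately, and I did not see the foot itself.
- **Slides:** Three white slides were present. One was knocked about 35 mm aside during the run, so I measured it again before picking it up. I stacked all three, squared the ends and lifted the pile as a whole. It went into the holder tilted 18°, low end first along the +y end wall, and came down flat with no side force. Afterwards it measured within about 1 mm of the holder's centre.
- **Weight:** I set the steel weight on the pile by its knob. The wrist force dropped off as it touched down. A last check of the picture's pixel values (not viewed as an image) shows its plate where predicted, square, with white showing along both long sides.

I did not touch the caps, dish, mailer or look-alikes, but I did not compare their positions before and after.

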